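# Lock off the disc sander and dress its work rest

## Robot

A 6-joint arm with a two-finger parallel gripper is mounted at the origin on the work surface. World frame = base frame: x ahead of the robot, y to its left, z up, the work surface at z = 0. Lengths are in mm, angles in rad, forces in N, time in s.
With the tool pointing down it reaches from about 300 to 1000 mm from the base axis. Payload 5.1 kg.
Tool frame: the origin (TCP) lies at the very end of the fingers, on their centre line; the grasp point (between the pads) lies env.grip_depth behind it (env.grip_depth is the distance from the TCP to the grasp point, in mm); x points along the fingers, y is the direction in which the jaws open and shut, and the axes are right-handed (so a half turn about x gives the same grasp; the last joint's range is limited). The gripper opens to 95 mm and grips with 3 to 60 N. Pads are 20 mm wide; open, the fingers measure 119 mm over their backs; the gripper's body (75 mm by 180 mm) begins 59 mm behind the grasp point.
Start: joints at [1.137, 0.124, 1.65, -0, 1.367, -0.083], TCP at [223.392, 610.394, 214.656] pointing down, gripper open.
Joint ranges: [-2.61, 2.61], [-1.02, 2.33], [0.03, 2.71], [-1.35, 4.49], [0.32, 2.68], [-2.91, 2.91]. Speed limits (rad/s): [2.57, 2.57, 3.14, 3.14, 3.14, 3.14].

## Interface

Orientations are given as a unit quaternion [x, y, z, w].
In Python, from cell import env gives the robot as it stands.
- The arm moves only by the shell command python3 -m jog 'ROWS' [OPENING] [FORCE]. ROWS is a JSON object of lists of equal length, an entry for each row: "translation": the shift along the tool's x, y, z in cm, a list of three; "rotation": the turn, a rotation vector about the tool's x, y, z in rad, a list of three. In form: {"translation": [[tx, ty, tz], ...], "rotation": [[wx, wy, wz], ...]}. A call has 1 to 10 rows; each row shifts and turns the pose as measured when the row begins, along the tool's axes as they then stand; what a row does not reach is not made up. A row lasts 1/8 s, in which the tool goes at most 62.5 mm and 10.7 degrees, less where a joint would pass 70% of its speed; a pose out of reach is approached as far as the arm can. A call is refused whole if a number of a shift passes 6.25 or a number of a turn 0.188, either way. A call with a gripper value outside its range is refused whole. OPENING is the closure, from 0 (fully open) to 1 (shut), set as the call begins (- or left out, the last holds). The fingers move at their own pace and stop on an object; FORCE is the grip in N (left out, the last holds). Time passes only in rows, so rows that do not move let the fingers close. It gives the time, the measured TCP pose, the force and the opening at its end, in the units of the state.
- env.get_state(): the state, without advancing time (a new reading comes with each control period).
- env.capture(name): name is "side" or "top"; returns a dict with "color" (400x640x3 uint8, red, green, blue), "camera_matrix" (3x3 intrinsics, pixels), "R" (3x3) and "t" (3): a world point X has camera coordinates R X + t. Camera axes: x right, y down, z forward; pixel columns grow to the right and rows downward; lengths in mm; the calibration is good to about 2 mm. A picture is of the moment at which its call begins. There is no depth.
- env.sign_off(): hands the job in, once; it reports no verdict.
Trained networks look in the newest picture that a camera, given by its name, has taken for a name from the list of things; names that differ only in an ending like _2 or _b are one class to them, and where a whole thing is asked for, a point or a joint stands for the part that bears it (a point fixed in the world has none). Each returns a list of dicts, best first, with "conf" (0 to 1); they miss things now and then, are a little off and sometimes report something else, mostly with a low value. They report only what shows in the picture. A call takes as long as a camera call. They do not tell look-alikes from the thing itself.
- env.search_frame(query, camera): "at" ([column, row] in pixels, amid what is visible of it).
The state is a dict: "time_s": time; "q": joint angles; "qd": joint speeds; "joint_torque": joint torques, N m; "tcp_pos": TCP position; "ee_rot": TCP orientation; "contact_force": force on the tool from outside, world axes, zero at the start; "torque": the same for the moment, N m; "gripper_width": opening from 0.0 (shut) to 1.0 (fully open).
Only numpy, scipy, OpenCV 4.12 (cv2) and the standard library are available. Lean on these libraries where they do the work, as an engineer would, in place of code of your own. Each camera call takes 0.05 s, during which the arm holds its last target.

## Task

Turn the red isolator handle fully to off and only then swing its orange lockout hasp right out. With the sander locked off, take the file and dress the burr on the steel lip of the sander's work rest with two light forward strokes straight over the lip, starting each near the file's tip, using about half the blade or more, and lifting the file clear at the end of each stroke before bringing it back. Keep the file and the gripper off the sanding disc, lay the file gently down flat, lengthways on the middle of the wooden board it came from, and leave everything else undisturbed.

Things in the scene. Friction and masses are not known exactly. Their poses are not given: they have to be found in the camera images.
- isolator: Grey bench-top isolator box, fixed, 130 (x) x 150 (y) x 70 mm high, yellow plate on its flat top. Origin at table level, under a point 45 mm behind its front face (box spans x -45..85, y -75..75 mm in its frame); z up. It stands in any of three places in front of the robot, yaw within 0.42 rad.
- handle (a joint): Red handle on the isolator's top, vertical axis. 0 = on (bar along the box's x, white stripe towards its back), grows anticlockwise seen from above, 1.571 = fully off (bar along the box's y, white stripe towards +y), against a stop. Starts at 0 to 0.35, needs about 0.12 N m and stays where it is left.
- handle_grip (a point): On the handle's turning axis (box frame x 30, y 0), at mid-height of its bar, 100 mm above the table; its x axis runs along the bar. The bar is 90 mm long, 18 mm wide, 28 mm high (86 to 114 mm above the table); under it a black hub 28 mm across and a 60 mm disc whose top is at 74 mm.
- hasp (a joint): Orange lockout hasp, a flat arm on the box's top along its front edge, vertical pivot. 0 = folded (arm points to the box's -y), grows clockwise seen from above as the free end swings out over the front face towards the box's -x; 1.571 = fully out, at a stop. Starts at 0 to 0.1, needs about 0.06 N m (0.8 N at the peg) and stays where it is left.
- hasp_peg (a point): In the upright round steel peg on the hasp's free end, 80 mm from the pivot: 16 mm across, from 80 to 114 mm above the table; this point is on its axis at 97 mm. It can be pinched from above at any yaw.
- hasp_pivot (a point): On the hasp's pivot axis, 97 mm above the table (box frame x -33, y 55).
- sander: Small green bench disc sander, fixed, base 150 x 185 mm. Its frame: origin at table level straight below the line of the lip; x = the direction of a forward file stroke, z up. Machine spans x 0..150, y -80..115 mm, 120 mm high. It stands in another of the three places, yaw within 0.25 rad.
- lip (a point): Middle of the top edge of the steel lip at the front end of the sander's aluminium work rest: the edge to file. 68 mm above the table, at sander frame x 0, y -45; the lip is 60 mm long along the sander's y and 6 mm thick. Behind it the rest's plate (70 mm wide, to x 124) lies 8 mm lower. Axes as the sander's.
- rest: The sander's work rest with its lip, rigid; origin at the middle of the lip's top edge (as point lip).
- disc: The sanding disc, 100 mm across, upright, its red-brown face looking to the sander's -y. Origin at its centre, sander frame x 75, y 14, z 70 mm; the face is at y 3, that is 48 mm from the line of strokes through the lip's middle.
- board: Fixed wooden board 260 (x) x 170 (y) x 8 mm, origin under its centre, in the third of the three places; yaw within 0.25 rad. File and pliers lie on it.
- file: Flat hand file, 225 mm, 160 g, lying on the board about along the board's x. x points from handle to tip, z up; origin at mid-length (nearly), on its flat underside. Wooden handle x -110..-20, 24 mm wide, 22 mm high (z 0..22); steel blade x -20..115, 20 mm wide, 6 mm thick (z 0..6: its lower face, the one to file with, is flush with the underside of the handle).
- file_grip (a point): On the file's handle, at mid-height (z 11), 150 mm behind the tip, 15 mm behind the handle's front end: a good place to grip (the centre of mass is 40 mm further forward).
- file_tip (a point): Middle of the blade's tip, on its lower face (file frame x 115, z 0).
- pliers: Bystander: blue-handled pliers, 135 mm, on the board on its +y side, about 80 mm from the file. Origin at the pivot's underside.
- tin: Bystander: open brass-coloured tin 60 x 90 x 25 mm behind the isolator. Origin under its centre.
- flux_bottle: Bystander: amber bottle, 52 mm across, 120 mm high, behind the isolator. Origin under its centre.
- dish: Bystander: glass dish, 72 mm across, 35 mm high, behind the board. Origin under its centre.
- mandrel: Bystander: steel ring mandrel with square wooden grip, 200 mm, 28 mm high, lying across behind the sander. Origin on its underside.
- lighter: Bystander: blue lighter 82 x 24 x 14 mm lying in front of the isolator, below the swing of the hasp. Origin under its centre.
- mallet: Bystander: hammer 200 mm long lying at the far right. Origin on its underside.
There are look-alikes about, which are no part of the job. Leave any pink or purple look-alike of the sander alone. Leave any blue look-alike of the file alone.

How it is judged:
By the outcome, as a careful person would: the job done as asked, in the order asked, and still so for the second after the job is handed in, with the robot touching nothing.
It also fails if it takes over 72 s, if anything falls off the work surface, if the arm or the gripper's body presses on something with over 40 N, if the wrist force passes 120 N, or if a joint passes its speed limit or range.

## Working session

There is one attempt and no reset: what is moved stays moved. The work goes in short steps, Python scripts to look and compute and a shell command to move; the robot and the scene stay as the last step left them, time stands still between calls to the robot, and variables do not carry over. Pictures are saved under pics/ and viewed, and the job is handed in when it is done.

```bash
ls; mkdir -p pics
python3 - <<'E'
from cell import env
import cv2
print(env.grip_depth, env.get_state())
for n in ["side","top"]:
    c=env.capture(n); cv2.imwrite(f"pics/{n}0.png",c["color"][:,:,::-1]); print(n,c["camera_matrix"],c["R"],c["t"])
    for q in ["isolator","handle","hasp","hasp_peg","hasp_pivot","handle_grip","sander","lip","disc","board","file","file_grip","file_tip","pliers"]:
        print(q,[([round(x) for x in d["at"]],round(d["conf"],2)) for d in env.search_frame(q,n)])
E
```

```text
pics
18.8 {'time_s': 0.0, 'q': array([ 1.13743201e+00,  1.24501438e-01,  1.65161593e+00, -9.17079131e-06,
        1.36752313e+00, -8.25987656e-02]), 'qd': array([-1.55441118e-03, -2.85148604e-04,  8.75777465e-05, -1.56413978e-04,
       -4.43742671e-04,  1.33775089e-03]), 'joint_torque': array([-3.69050667e-04, -4.17631996e+01, -3.59916186e+01,  7.74072181e-02,
        4.92310768e-02, -1.78839377e-04]), 'tcp_pos': array([223.11619963, 609.84078547, 213.42376117]), 'ee_rot': array([ 0.12267798,  0.69644104, -0.12407972,  0.69607774]), 'contact_force': array([ 0.30460596, -0.7242401 , -0.11928623]), 'torque': array([-0.00689359, -0.0363773 , -0.06230667]), 'gripper_width': 1.0016937404303252}
side [[418.61203716   0.         318.49654901]
 [  0.         418.61203716 206.15171057]
 [  0.           0.           1.        ]] [[ 0.9979257  -0.06383295 -0.00834597]
 [-0.04127294 -0.53489757 -0.84390825]
 [ 0.04940491  0.84250219 -0.5364226 ]] [-432.47360459   28.82246088 1307.39513043]
isolator [([382, 263], 0.66), ([389, 242], 0.54)]
handle [([391, 240], 0.88)]
hasp [([367, 250], 0.86)]
ha
[... 784 characters left out ...]
], 0.65), ([200, 126], 0.62), ([198, 182], 0.58)]
handle [([392, 153], 0.61)]
hasp [([391, 179], 0.46), ([287, 130], 0.17)]
hasp_peg [([395, 177], 0.76), ([202, 127], 0.5), ([195, 182], 0.28)]
hasp_pivot []
handle_grip [([392, 150], 0.67), ([285, 129], 0.34)]
sander [([346, 252], 0.85), ([161, 283], 0.78), ([285, 133], 0.76)]
lip [([350, 249], 0.94), ([285, 128], 0.77), ([160, 285], 0.71)]
disc [([160, 282], 0.96), ([288, 126], 0.69), ([392, 175], 0.62), ([349, 254], 0.46)]
board [([187, 185], 0.87), ([393, 175], 0.16)]
file [([197, 184], 0.96), ([261, 208], 0.91)]
file_grip [([263, 210], 0.94), ([193, 186], 0.79)]
file_tip [([261, 209], 0.98), ([194, 186], 0.92)]
pliers [([168, 174], 0.68)]
```

View pics/top0.png

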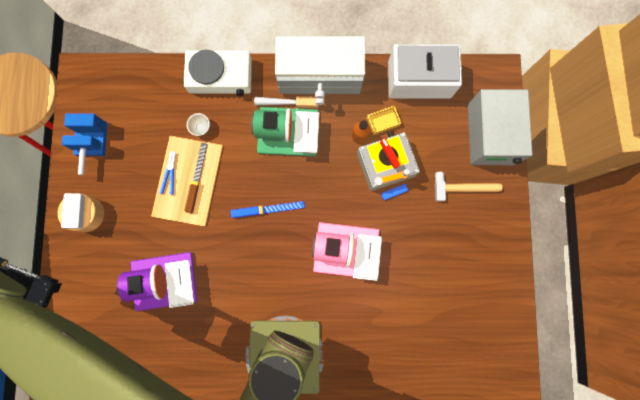

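View pics/side0.png

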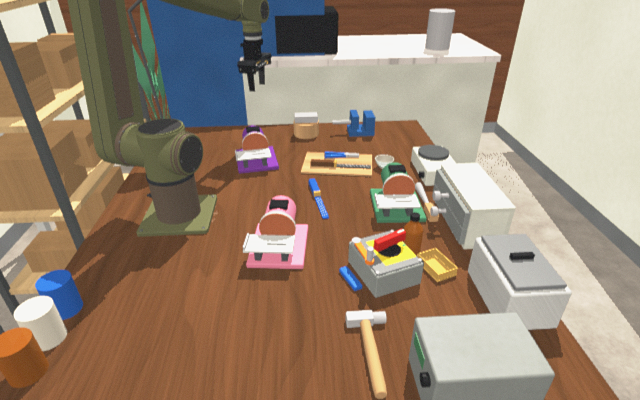

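```bash
cat > h.py <<'E'
import numpy as np, cv2
from cell import env
from scipy.spatial.transform import Rotation as Rn
def crop(c,u0,v0,w,h,s,name):
    im=c["color"][v0:v0+h,u0:u0+w,::-1]
    im=cv2.resize(im,None,fx=s,fy=s,interpolation=cv2.INTER_CUBIC)
    cv2.imwrite("pics/"+name,im)
def bp(c,uv,z):
    K,R,t=c["camera_matrix"],c["R"],c["t"]
    d=R.T@np.linalg.solve(K,np.array([uv[0],uv[1],1.])); o=-R.T@t
    return o+d*(z-o[2])/d[2]
def pr(c,X):
    X=np.atleast_2d(X); p=(c["R"]@X.T).T+c["t"]; p=(c["camera_matrix"]@p.T).T; return p[:,:2]/p[:,2:]
def st():
    s=env.get_state(); R=Rn.from_quat(s["ee_rot"]).as_matrix()
    g=s["tcp_pos"]-R[:,0]*env.grip_depth
    return s,R,g
E
python3 - <<'E'
from h import *
c=env.capture("top")
crop(c,350,95,80,110,7,"t_iso.png" ) if 0 else crop(c,345,120,85,85,7,"t_iso.png")
crop(c,245,80,85,80,7,"t_san.png"); crop(c,145,130,85,100,6,"t_brd.png")
c=env.capture("side")
crop(c,335,215,100,85,7,"s_iso.png"); crop(c,360,155,85,75,7,"s_san.png"); crop(c,295,140,90,40,8,"s_brd.png")
E
```

```text
(no output)
```

View pics/t_iso.png

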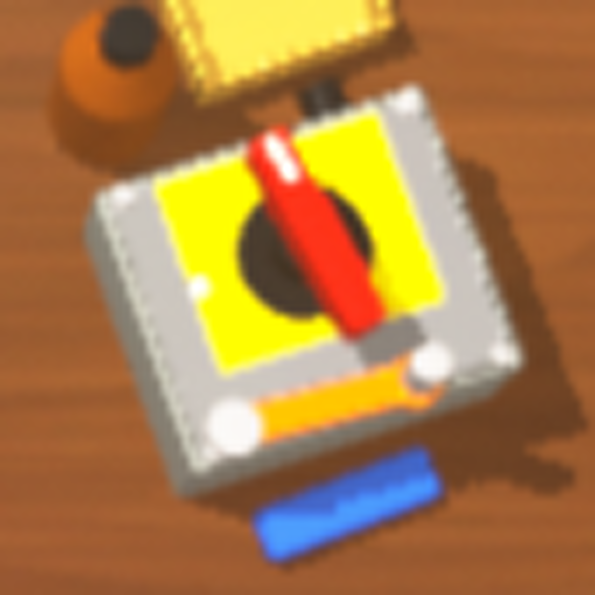

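View pics/t_san.png

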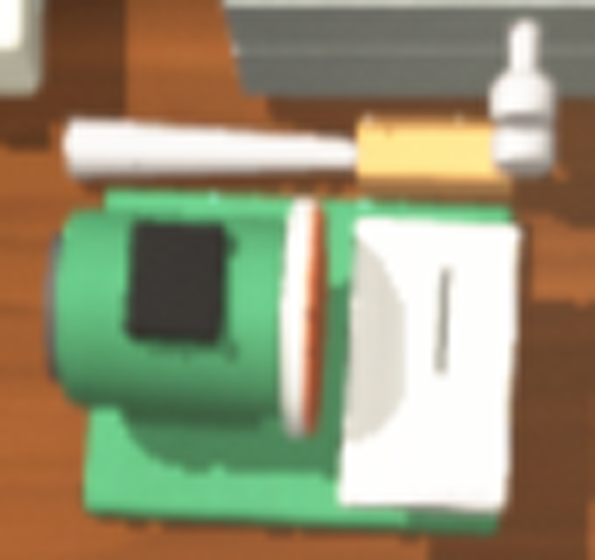

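View pics/t_brd.png

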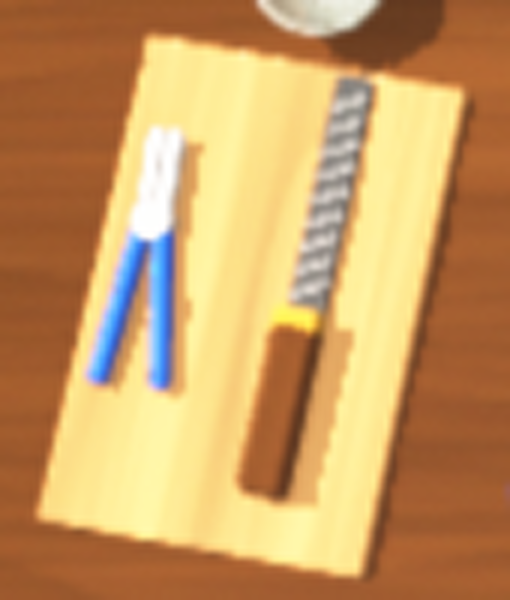

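View pics/s_iso.png

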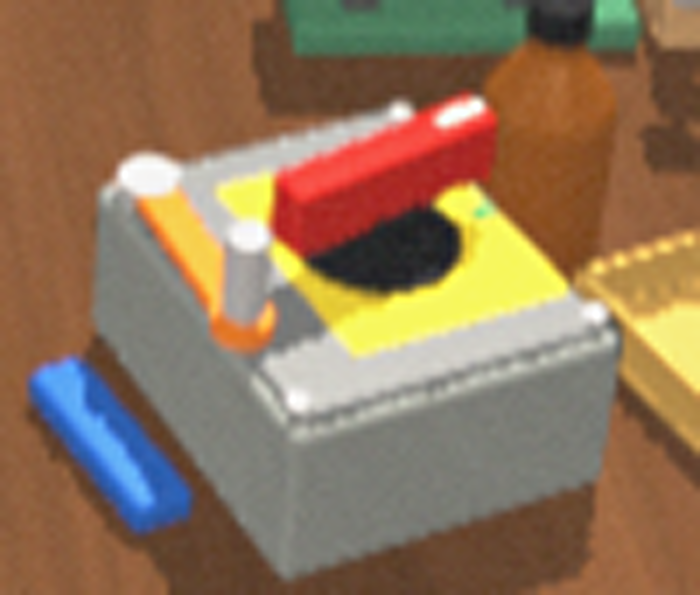

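View pics/s_san.png

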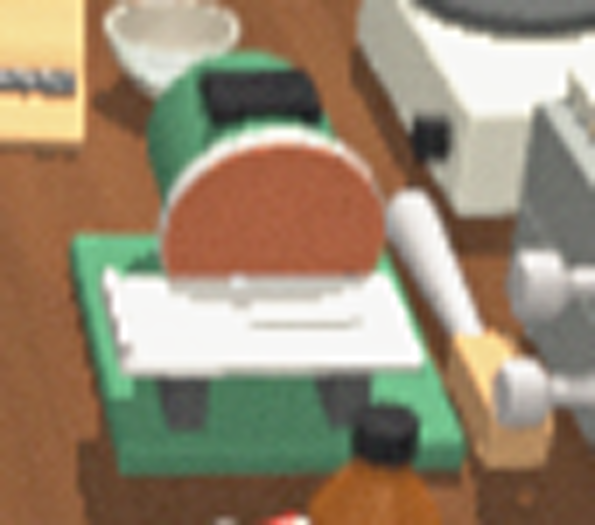

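View pics/s_brd.png

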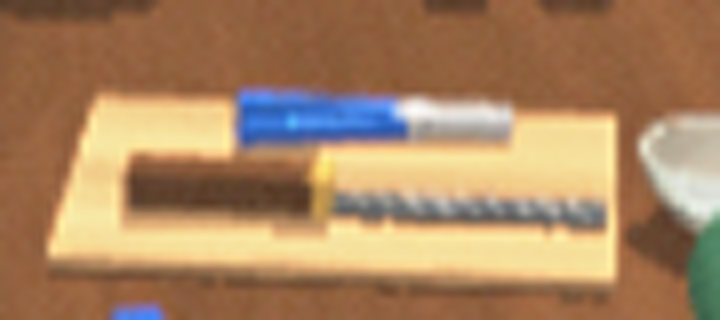

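```bash
cat > fit.py <<'E'
from h import *
from scipy.optimize import least_squares
T=env.capture("top"); S=env.capture("side")
def px(o,s,p): return np.array(o)+(np.array(p)+.5)/s-.5
def fit(obs,x0,name):
    f=lambda p: np.concatenate([pr(c,loc(p,X))[0]-uv for c,uv,X in obs])
    r=least_squares(f,x0,loss='soft_l1',x_scale=[10,10,.1])
    print(name,np.round(r.x,3)); print(np.round(r.fun.reshape(-1,2),1).tolist()); return r.x
def loc(p,X):
    c,s=np.cos(p[2]),np.sin(p[2]); return np.array([p[0]+c*X[0]-s*X[1],p[1]+s*X[0]+c*X[1],X[2]])
t=lambda p:(px((345,120),7,p)); s=lambda p:px((335,215),7,p)
iso=fit([(T,t((97,195)),(85,75,70)),(T,t((414,90)),(85,-75,70)),(T,t((522,362)),(-45,-75,70)),(T,t((192,475)),(-45,75,70)),
 (S,s((105,195)),(-45,75,70)),(S,s((290,430)),(-45,-75,70)),(S,s((618,340)),(85,-75,70)),(S,s((400,100)),(85,75,70)),
 (S,s((290,578)),(-45,-75,0)),(S,s((600,490)),(85,-75,0))],[600,-200,.3],"iso")
for cam,f,p,z,n in [(T,t,(432,362),114,'peg'),(S,s,(248,236),114,'peg'),(T,t,(268,140),114,'hfar'),(T,t,(362,325),114,'hnear'),(S,s,(470,108),114,'hfar'),(S,s,(290,185),114,'hnear')]:
    print(n,np.round(bp(cam,f(p),z),1), )
for n,X in [('hg',(30,0,100)),('pivot',(-33,55,97)),('peg0',(-33,-25,97))]: print(n,loc(iso,X).round(1))
t=lambda p:(px((245,80),7,p)); s=lambda p:px((360,155),7,p)
san=fit([(T,t((358,222)),(124,-10,60)),(T,t((520,226)),(124,-80,60)),(T,t((505,508)),(0,-78,64)),(T,t((340,500)),(0,-12,64)),
 (S,s((122,370)),(0,-80,60)),(S,s((423,372)),(124,-80,60)),(S,s((110,272)),(0,-12,66))],[600,0,0],"san")
print('lip',loc(san,(0,-45,68)).round(1))
t=lambda p:(px((145,130),6,p)); s=lambda p:px((295,140),8,p)
b=fit([(T,t((147,35)),(130,85,8)),(T,t((465,92)),(130,-85,8)),(T,t((367,578)),(-130,-85,8)),(T,t((38,518)),(-130,85,8)),
 (S,s((95,95)),(-130,85,8)),(S,s((617,112)),(130,85,8)),(S,s((617,285)),(130,-85,8)),(S,s((48,262)),(-130,-85,8))],[500,250,0],"board")
fl=fit([(T,t((337,78)),(115,10,14)),(T,t((373,85)),(115,-10,14)),(T,t((240,490)),(-110,12,26)),(T,t((287,500)),(-110,-12,24)),
 (S,s((606,205)),(115,10,14)),(S,s((606,226)),(115,-10,10)),(S,s((125,205)),(-110,-12,14)),(S,s((128,155)),(-110,12,30))],[500,250,0],"file")
print('grip',loc(fl,(-35,0,19)).round(1))
E
python3 fit.py
```

```text
iso [ 5.60196e+02 -3.13366e+02  3.24000e-01]
[[-0.7, -0.4], [1.5, -0.7], [0.9, 0.9], [0.1, 0.4], [-1.6, -2.6], [0.3, 0.2], [1.4, -1.2], [0.2, -0.5], [-1.6, 1.2], [0.4, -0.8]]
peg [ 534.3 -349.3  114. ]
peg [ 532.3 -350.9  114. ]
hfar [ 627.4 -283.7  114. ]
hnear [ 549.6 -321.1  114. ]
hfar [ 622.8 -284.5  114. ]
hnear [ 551.3 -324.2  114. ]
hg [ 588.6 -303.8  100. ]
pivot [ 511.4 -271.7   97. ]
peg0 [ 536.9 -347.6   97. ]
san [ 6.0643e+02 -1.2558e+01 -5.3000e-02]
[[0.3, 0.2], [0.1, 0.9], [-0.8, -0.1], [0.8, -0.2], [0.8, -0.3], [0.1, -1.2], [-0.2, 0.1]]
lip [604.1 -57.5  68. ]
board [ 5.25458e+02  3.09182e+02 -1.66000e-01]
[[0.2, 0.1], [0.1, -0.4], [-0.5, 0.0], [0.2, 0.5], [-0.1, 0.5], [0.1, 0.8], [0.4, -0.5], [-0.1, -0.6]]
file [ 5.30088e+02  2.78097e+02 -1.57000e-01]
[[-0.1, -0.5], [0.2, -0.6], [-0.1, 0.8], [-0.0, 0.5], [0.3, -0.4], [0.3, 0.4], [-0.3, 0.2], [-0.0, -0.3]]
grip [495.5 283.6  19. ]
```

```bash
cat >> h.py <<'E'
def go(x,y,z,yaw=None,grip=False,half=True):
    """remaining move of TCP to (x,y,z), with yaw of tool y (mod pi if half), tool straight down"""
    s,R,g=st()
    tgt=np.array([x,y,z],float); 
    if yaw is None: yaw=np.arctan2(R[1,1],R[0,1])
    else:
        cur=np.arctan2(R[1,1],R[0,1])
        if half:
            yaw=yaw+np.pi*np.round((cur-yaw)/np.pi)
    ty=np.array([np.cos(yaw),np.sin(yaw),0]); tx=np.array([0,0,-1.]); R2=np.c_[tx,ty,np.cross(tx,ty)]
    rv=Rn.from_matrix(R.T@R2).as_rotvec()
    print("t",round(s["time_s"],2),"tcp",s["tcp_pos"].round(1),"yaw_y",round(np.arctan2(R[1,1],R[0,1]),3),"q",s["q"].round(2),"F",s["contact_force"].round(1),"w",round(s["gripper_width"],3))
    print("world d mm",(tgt-s["tcp_pos"]).round(1)," tool-axes cm now",(R.T@(tgt-s["tcp_pos"])/10).round(2)," after turn",(R2.T@(tgt-s["tcp_pos"])/10).round(2)," rotvec",rv.round(3))
E
python3 -c "
from h import *
go(588.5,-303,180,0.44+np.pi/2)
go(588.5,-303,180,0.44-np.pi/2,half=False)"
```

```text
t 1.7 tcp [223.4 610.4 214.6] yaw_y 1.22 q [ 1.14  0.12  1.65  0.    1.37 -0.08] F [0.3 0.1 0.4] w 1.0
world d mm [ 365.1 -913.4  -34.6]  tool-axes cm now [  3.47 -73.23  65.68]  after turn [  3.46 -98.19  -5.87]  rotvec [-0.791 -0.     0.   ]
t 1.7 tcp [223.4 610.4 214.6] yaw_y 1.22 q [ 1.14  0.12  1.65  0.    1.37 -0.08] F [0.3 0.1 0.4] w 1.0
world d mm [ 365.1 -913.4  -34.6]  tool-axes cm now [  3.47 -73.23  65.68]  after turn [ 3.46 98.19  5.87]  rotvec [2.351 0.    0.   ]
```

```bash
python3 -m jog '{"translation":[[0,0,0],[0,0,0],[0,0,0],[0,0,0],[0,0,0],[0,0,0],[0,0,0],[0,0,0],[0,0,0],[0,0,0]],"rotation":[[0.18,0,0],[0.18,0,0],[0.18,0,0],[0.18,0,0],[0.18,0,0],[0.18,0,0],[0.18,0,0],[0.18,0,0],[0.18,0,0],[0.18,0,0]]}' 0; python3 -m jog '{"translation":[[0,0,0],[0,0,0],[0,0,0],[0,0,0]],"rotation":[[0.18,0,0],[0.18,0,0],[0.18,0,0],[0,0,0]]}'
python3 -c "
from h import *
go(588.5,-303,180,0.44-np.pi/2)"
```

```text
time_s: 2.95
tcp_pos: [223.3, 610.4, 214.6]
ee_rot: [-0.632, -0.317, 0.632, -0.317]
contact_force: [0.3, -0.2, -1.2]
gripper_width: 1.001
time_s: 3.45
tcp_pos: [223.3, 610.4, 214.7]
ee_rot: [-0.695, -0.131, 0.695, -0.132]
contact_force: [-1.0, 0.2, 0.2]
gripper_width: 0.997
t 3.45 tcp [223.3 610.4 214.7] yaw_y -1.197 q [1.14 0.12 1.65 0.   1.37 2.33] F [-1.   0.2  0.2] w 0.997
world d mm [ 365.2 -913.4  -34.7]  tool-axes cm now [ 3.46 98.37 -0.62]  after turn [ 3.47 98.19  5.86]  rotvec [-0.066  0.     0.   ]
```

```bash
python3 -m jog '{"translation":[[0,6,0],[0,6,0],[0,6,0],[0,6,0],[0,6,0],[0,6,0],[0,6,0],[0,6,0],[0,6,0],[0,6,0]],"rotation":[[0,0,0],[0,0,0],[0,0,0],[0,0,0],[0,0,0],[0,0,0],[0,0,0],[0,0,0],[0,0,0],[0,0,0]]}' 0.35; python3 -m jog '{"translation":[[0,6,0],[0,6,0],[0,6,0],[0,6,0],[0,6,0],[0,5,0],[0,0,0]],"rotation":[[0,0,0],[0,0,0],[0,0,0],[0,0,0],[0,0,0],[-0.06,0,0],[0,0,0]]}'
python3 -c "
from h import *
go(588.5,-303,180,0.44-np.pi/2)"
```

```text
time_s: 4.7
tcp_pos: [458.1, 43.1, 216.7]
ee_rot: [0.695, 0.147, -0.688, 0.147]
contact_force: [0.9, -0.6, 0.5]
gripper_width: 0.648
time_s: 5.58
tcp_pos: [606.6, -291.6, 218.5]
ee_rot: [0.69, 0.173, -0.68, 0.174]
contact_force: [-0.5, 0.8, -0.1]
gripper_width: 0.651
t 5.58 tcp [ 606.6 -291.6  218.5] yaw_y -1.074 q [-0.53  0.16  1.6   0.01  1.37  0.54] F [-0.5  0.8 -0.1] w 0.651
world d mm [-18.1 -11.4 -38.5]  tool-axes cm now [3.82 0.12 2.18]  after turn [3.85 0.26 2.12]  rotvec [ 0.057 -0.013 -0.004]
```

```bash
python3 -m jog '{"translation":[[3.8,0.15,2.15],[0,0,0]],"rotation":[[0.057,-0.013,-0.004],[0,0,0]]}' 
python3 -c "
from h import *
go(588.5,-303,89,0.44-np.pi/2)
c=env.capture('top');crop(c,345,120,85,85,7,'t_iso2.png')"
```

```text
time_s: 5.82
tcp_pos: [588.6, -302.4, 179.7]
ee_rot: [0.69, 0.156, -0.69, 0.155]
contact_force: [0.0, -0.3, -0.3]
gripper_width: 0.65
t 5.83 tcp [ 588.6 -302.4  179.7] yaw_y -1.128 q [-0.56  0.17  1.66  0.    1.31  0.57] F [ 0.  -0.3 -0.3] w 0.65
world d mm [ -0.1  -0.6 -90.7]  tool-axes cm now [9.07 0.05 0.04]  after turn [9.07 0.05 0.03]  rotvec [ 0.003 -0.001  0.001]
```

View pics/t_iso2.png

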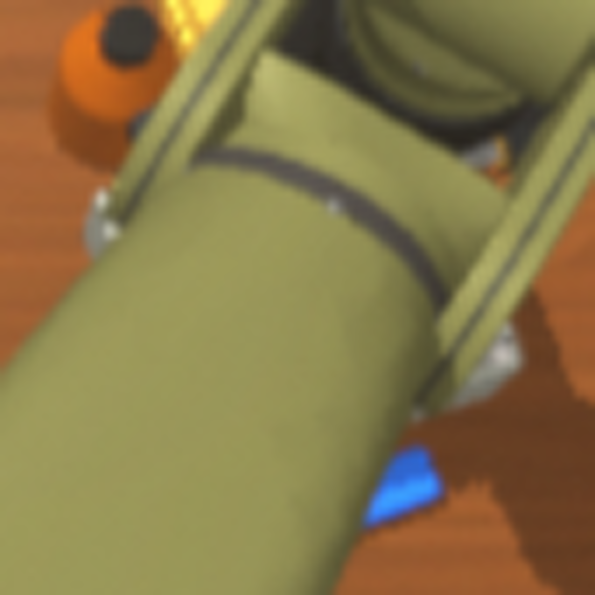

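```bash
python3 -m jog '{"translation":[[4,0.05,0.04],[4,0,0],[1.1,0,0],[0,0,0]],"rotation":[[0,0,0],[0,0,0],[0,0,0],[0,0,0]]}' ; python3 -m jog '{"translation":[[0,0,0],[0,0,0],[0,0,0],[0,0,0],[0,0,0]],"rotation":[[0,0,0],[0,0,0],[0,0,0],[0,0,0],[0,0,0]]}' 1 15
python3 -c "
from h import *
go(588.5,-303,89,0.324)"
```

```text
time_s: 6.38
tcp_pos: [598.7, -302.6, 102.4]
ee_rot: [0.696, 0.154, -0.682, 0.164]
contact_force: [0.3, -0.2, 0.3]
gripper_width: 0.646
time_s: 7.0
tcp_pos: [600.5, -300.0, 108.8]
ee_rot: [0.697, 0.155, -0.681, 0.163]
contact_force: [-4.8, 11.5, 7.1]
gripper_width: 0.188
t 7.0 tcp [ 600.5 -300.   108.8] yaw_y -1.117 q [-0.55  0.24  1.71  0.01  1.17  0.57] F [-4.8 11.5  7.1] w 0.188
world d mm [-12.   -3.  -19.8]  tool-axes cm now [ 1.95 -0.29  1.25]  after turn [ 1.98 -1.23 -0.1 ]  rotvec [-1.441 -0.006 -0.028]
```

```bash
python3 -m jog '{"translation":[[0,0,0],[0,0,0]],"rotation":[[0,0,0],[0,0,0]]}' 0.5; python3 -c "
from h import *
go(588.5,-303,100,0.44-np.pi/2)"
```

```text
time_s: 7.25
tcp_pos: [600.4, -299.8, 108.7]
ee_rot: [0.697, 0.155, -0.681, 0.163]
contact_force: [-0.2, -0.4, -0.3]
gripper_width: 0.342
t 7.25 tcp [ 600.4 -299.8  108.7] yaw_y -1.117 q [-0.55  0.24  1.71  0.01  1.17  0.57] F [-0.2 -0.4 -0.3] w 0.342
world d mm [-11.9  -3.2  -8.7]  tool-axes cm now [ 0.85 -0.25  1.23]  after turn [ 0.87 -0.22  1.22]  rotvec [ 0.014 -0.021 -0.015]
```

```bash
python3 -m jog '{"translation":[[0.8,-0.2,1.2],[0,0,0]],"rotation":[[0.014,-0.021,-0.015],[0,0,0]]}'; python3 -c "
from h import *
go(588.5,-303,89,0.44-np.pi/2)"
```

```text
time_s: 7.5
tcp_pos: [588.0, -304.1, 99.6]
ee_rot: [-0.689, -0.154, 0.691, -0.154]
contact_force: [0.6, -0.8, -0.3]
gripper_width: 0.492
t 7.5 tcp [ 588.  -304.1   99.6] yaw_y -1.132 q [-0.56  0.24  1.72 -0.    1.19  0.58] F [ 0.6 -0.8 -0.3] w 0.492
world d mm [  0.5   1.1 -10.6]  tool-axes cm now [ 1.06 -0.07 -0.09]  after turn [ 1.06 -0.07 -0.09]  rotvec [-0.001  0.002  0.   ]
```

```bash
python3 -m jog '{"translation":[[1.05,-0.07,-0.09],[0,0,0]],"rotation":[[0,0,0],[0,0,0]]}';  python3 -m jog '{"translation":[[0,0,0],[0,0,0],[0,0,0],[0,0,0]],"rotation":[[0,0,0],[0,0,0],[0,0,0],[0,0,0]]}' 1 15
python3 -c "
from h import *
go(588.5,-303,89,0.324)"
```

```text
time_s: 7.75
tcp_pos: [588.1, -303.3, 87.9]
ee_rot: [-0.689, -0.154, 0.691, -0.153]
contact_force: [-0.8, 0.4, -0.1]
gripper_width: 0.499
time_s: 8.25
tcp_pos: [589.2, -305.1, 88.0]
ee_rot: [-0.69, -0.152, 0.69, -0.155]
contact_force: [0.2, 0.0, -0.7]
gripper_width: 0.279
t 8.25 tcp [ 589.2 -305.1   88. ] yaw_y -1.133 q [-0.56  0.25  1.72 -0.    1.16  0.58] F [ 0.2  0.  -0.7] w 0.279
world d mm [-0.7  2.1  1. ]  tool-axes cm now [-0.1  -0.22 -0.03]  after turn [-0.1   0.   -0.22]  rotvec [-1.457  0.004 -0.002]
```

```bash
python3 -m jog '{"translation":[[0,0,0],[0,0,0]],"rotation":[[0,0,0],[0,0,0]]}' 
python3 -c "
from h import *
go(588.5,-303,89,0.324)"
```

```text
time_s: 8.5
tcp_pos: [589.2, -305.1, 88.0]
ee_rot: [-0.69, -0.152, 0.69, -0.155]
contact_force: [0.5, -2.2, -1.5]
gripper_width: 0.278
t 8.5 tcp [ 589.2 -305.1   88. ] yaw_y -1.133 q [-0.56  0.25  1.72 -0.    1.16  0.58] F [ 0.5 -2.2 -1.5] w 0.278
world d mm [-0.7  2.1  1. ]  tool-axes cm now [-0.1  -0.22 -0.03]  after turn [-0.1   0.   -0.22]  rotvec [-1.457  0.004 -0.002]
```

```bash
python3 -m jog '{"translation":[[-0.5,-0.1,0],[0,0,0],[0,0,0]],"rotation":[[0,0,0],[0,0,0],[0,0,0]]}' 
python3 -c "
from h import *
go(588.5,-303,93,0.324)"
```

```text
time_s: 8.88
tcp_pos: [588.6, -305.4, 90.9]
ee_rot: [-0.69, -0.151, 0.69, -0.156]
contact_force: [1.9, -1.3, -2.6]
gripper_width: 0.188
t 8.88 tcp [ 588.6 -305.4   90.9] yaw_y -1.132 q [-0.56  0.25  1.72 -0.01  1.17  0.58] F [ 1.9 -1.3 -2.6] w 0.188
world d mm [-0.1  2.4  2.1]  tool-axes cm now [-0.21 -0.22 -0.09]  after turn [-0.21  0.06 -0.23]  rotvec [-1.456  0.007 -0.004]
```

```bash
python3 -m jog '{"translation":[[0,0,0],[0,0,0],[0,0,0],[0,0,0],[0,0,0]],"rotation":[[-0.17,0,0],[-0.17,0,0],[-0.17,0,0],[-0.17,0,0],[-0.17,0,0]]}' 
python3 -c "
from h import *
go(589,-304.5,91,0.324)"
```

```text
time_s: 9.5
tcp_pos: [589.8, -306.4, 90.9]
ee_rot: [-0.56, -0.428, 0.561, -0.435]
contact_force: [3.7, -2.8, -2.6]
gripper_width: 0.187
t 9.5 tcp [ 589.8 -306.4   90.9] yaw_y -0.258 q [-0.56  0.25  1.72 -0.01  1.16 -0.3 ] F [ 3.7 -2.8 -2.6] w 0.187
world d mm [-0.8  1.9  0.1]  tool-axes cm now [-0.01 -0.12 -0.16]  after turn [-0.01 -0.01 -0.2 ]  rotvec [-0.582  0.009 -0.005]
```

```bash
python3 -m jog '{"translation":[[0,0,0],[0,0,0],[0,0,0],[0,0,0],[0,0,0]],"rotation":[[-0.16,0,0],[-0.16,0,0],[-0.16,0,0],[-0.12,0,0],[-0.03,0,0]]}' 
python3 -c "
from h import *
go(589,-304.5,91,0.324); print(env.get_state()['torque'])"
```

```text
time_s: 10.12
tcp_pos: [590.8, -306.0, 90.9]
ee_rot: [0.393, 0.583, -0.395, 0.591]
contact_force: [1.2, -1.1, -1.4]
gripper_width: 0.194
t 10.12 tcp [ 590.8 -306.    90.9] yaw_y 0.389 q [-0.56  0.25  1.72 -0.    1.16 -0.95] F [ 1.2 -1.1 -1.4] w 0.194
world d mm [-1.8  1.5  0.1]  tool-axes cm now [-0.01 -0.11 -0.21]  after turn [-0.01 -0.12 -0.2 ]  rotvec [ 0.065  0.01  -0.004]
[-0.14638868  0.00844089 -0.50824002]
```

```bash
python3 -m jog '{"translation":[[0,0,0],[0,0,0],[0,0,0],[-2,0,0],[-4,0,0],[-5,0,0],[0,0,0]],"rotation":[[0,0,0],[0,0,0],[0,0,0],[0,0,0],[0,0,0],[0,0,0],[0,0,0]]}' 0.45
python3 -c "
from h import *
go(534,-350,180)
c=env.capture('side');crop(c,335,155,100,145,4,'s_iso3.png')"
```

```text
time_s: 11.0
tcp_pos: [590.5, -304.5, 209.6]
ee_rot: [0.394, 0.582, -0.395, 0.591]
contact_force: [-0.5, 0.0, 0.8]
gripper_width: 0.55
t 11.0 tcp [ 590.5 -304.5  209.6] yaw_y 0.387 q [-0.56  0.15  1.63 -0.    1.35 -0.94] F [-0.5  0.   0.8] w 0.55
world d mm [-56.5 -45.5 -29.6]  tool-axes cm now [ 2.94 -6.97  2.05]  after turn [ 2.96 -6.95  2.08]  rotvec [-0.     0.011 -0.006]
```

View pics/s_iso3.png

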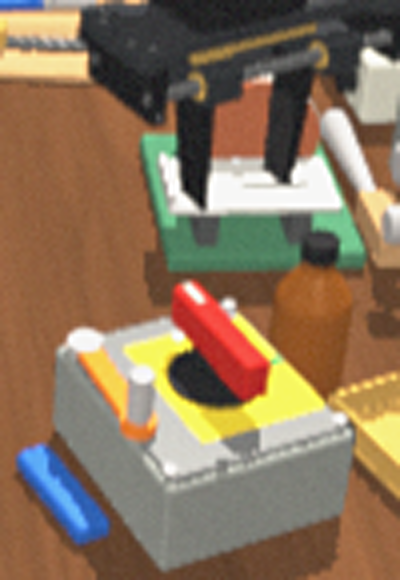

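```bash
cat > ov.py <<'E'
from h import *
import sys
iso=(560.2,-313.4,.324)
def loc(X,p=iso):
    c,s=np.cos(p[2]),np.sin(p[2]); return np.array([p[0]+c*X[0]-s*X[1],p[1]+s*X[0]+c*X[1],X[2]])
def bar(th,z=114):
    o=[]
    for a,b in [(45,9),(45,-9),(-45,-9),(-45,9)]:
        o.append(loc((30+np.cos(th)*a-np.sin(th)*b,np.sin(th)*a+np.cos(th)*b,z)))
    return np.array(o)
E
python3 - <<'E'
from ov import *
c=env.capture('side'); u0,v0,w,h,s=345,215,85,75,8
im=cv2.resize(c["color"][v0:v0+h,u0:u0+w,::-1],None,fx=s,fy=s,interpolation=cv2.INTER_CUBIC)
for th,col in [(1.571,(255,0,0)),(1.45,(0,255,0))]:
    p=(pr(c,bar(th))-[u0,v0]+.5)*s-.5
    cv2.polylines(im,[p.astype(int)],True,col,1)
cv2.imwrite('pics/ov1.png',im)
E
```

```text
(no output)
```

View pics/ov1.png

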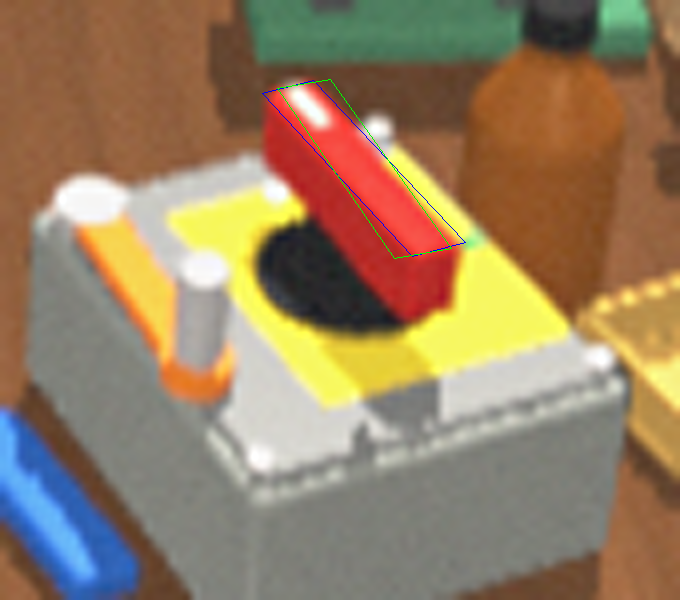

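```bash
python3 -m jog '{"translation":[[1.5,-3.5,1.0],[1.4,-3.4,1.05],[0,0,0]],"rotation":[[0,0.011,-0.006],[0,0,0],[0,0,0]]}'
python3 -c "
from h import *
go(533.5,-350,130,0.36)"
```

```text
time_s: 11.48
tcp_pos: [529.0, -347.1, 170.0]
ee_rot: [0.394, 0.593, -0.394, 0.581]
contact_force: [0.0, -1.1, 0.2]
gripper_width: 0.548
t 11.47 tcp [ 529.  -347.1  170. ] yaw_y 0.388 q [-0.67  0.13  1.72 -0.    1.31 -1.05] F [ 0.  -1.1  0.2] w 0.548
world d mm [  4.5  -2.9 -40. ]  tool-axes cm now [3.99 0.34 0.49]  after turn [4.   0.32 0.43]  rotvec [ 0.028 -0.013  0.009]
```

```bash
python3 -m jog '{"translation":[[2,0.3,0.4],[2,0,0],[0,0,0]],"rotation":[[0.028,-0.013,0.009],[0,0,0],[0,0,0]]}'
python3 -c "
from h import *
go(533.5,-350,90,0.36)"
```

```text
time_s: 11.85
tcp_pos: [533.1, -347.7, 126.8]
ee_rot: [0.403, 0.583, -0.402, 0.58]
contact_force: [0.1, -0.3, 0.9]
gripper_width: 0.55
t 11.85 tcp [ 533.1 -347.7  126.8] yaw_y 0.36 q [-0.66  0.16  1.76  0.    1.22 -1.02] F [ 0.1 -0.3  0.9] w 0.55
world d mm [  0.4  -2.3 -36.8]  tool-axes cm now [ 3.68 -0.04  0.24]  after turn [ 3.68 -0.05  0.23]  rotvec [ 0.    -0.004  0.001]
```

```bash
python3 -m jog '{"translation":[[1.8,-0.05,0.23],[1.8,0,0],[0,0,0]],"rotation":[[0,-0.004,0],[0,0,0],[0,0,0]]}'
python3 -c "
from h import *
go(533.5,-350,90,0.36)"
python3 -m jog '{"translation":[[0,0,0],[0,0,0],[0,0,0],[0,0,0],[0,0,0]],"rotation":[[0,0,0],[0,0,0],[0,0,0],[0,0,0],[0,0,0]]}' 1 12
python3 -c "
from h import *
c=env.capture('side');crop(c,335,155,100,145,4,'s_peg.png')
go(533.5,-350,90,0.36)"
```

```text
time_s: 12.22
tcp_pos: [534.3, -349.7, 88.8]
ee_rot: [0.402, 0.582, -0.402, 0.582]
contact_force: [0.9, 0.2, -0.2]
gripper_width: 0.551
t 12.22 tcp [ 534.3 -349.7   88.8] yaw_y 0.362 q [-0.66  0.2   1.78 -0.    1.16 -1.02] F [ 0.9  0.2 -0.2] w 0.551
world d mm [-0.8 -0.3  1.2]  tool-axes cm now [-0.12 -0.09  0.  ]  after turn [-0.12 -0.09  0.  ]  rotvec [0.002 0.001 0.   ]
time_s: 12.85
tcp_pos: [535.3, -350.6, 90.8]
ee_rot: [0.401, 0.581, -0.402, 0.583]
contact_force: [-0.4, -0.2, -2.2]
gripper_width: 0.162
t 12.9 tcp [ 535.3 -350.6   90.7] yaw_y 0.362 q [-0.66  0.2   1.78 -0.    1.16 -1.02] F [ 0.2 -0.2  0.4] w 0.166
world d mm [-1.8  0.6 -0.7]  tool-axes cm now [ 0.07 -0.14 -0.12]  after turn [ 0.07 -0.14 -0.12]  rotvec [ 0.002  0.004 -0.001]
```

View pics/s_peg.png

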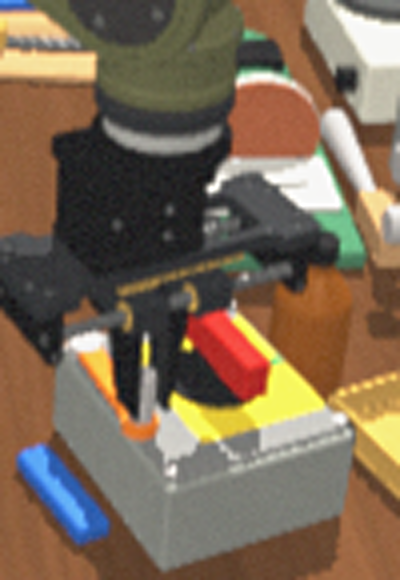

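```bash
cat > arc.py <<'E'
from h import *
import sys
n=int(sys.argv[1]); end=float(sys.argv[2])
s,R,g=st(); P=np.array([511.4,-271.7]); p=s["tcp_pos"][:2]
a=np.arctan2(*(p-P)[::-1]); a=a if a<0 else a-2*np.pi; r=np.hypot(*(p-P)); print("ang",a.round(3),"hasp",round(-1.247-a,3),"r",r.round(1),"F",s["contact_force"].round(1),"z",s["tcp_pos"][2].round(1),s["time_s"],s["gripper_width"])
q=p
for k in range(1,n+1):
    b=a+(end-a)*k/n; rr=r+(80-r)*k/n; w=P+rr*np.array([np.cos(b),np.sin(b)])
    d=np.append(w-q,0)/10; print((R.T@d).round(2)); q=w
E
python3 arc.py 9 -2.82
```

```text
ang -1.277 hasp 0.03 r 82.4 F [ 0.2 -0.2  0.4] z 90.7 12.9 0.16616827647237312
[-0.   -1.39 -0.24]
[-0.   -1.32 -0.47]
[-0.   -1.22 -0.69]
[-0.   -1.08 -0.89]
[-0.   -0.91 -1.05]
[-0.01 -0.71 -1.19]
[-0.01 -0.5  -1.29]
[-0.01 -0.27 -1.35]
[-0.01 -0.04 -1.37]
```

```bash
python3 -m jog '{"translation":[[0,-1.39,-0.24],[0,-1.32,-0.47],[0,-1.22,-0.69]],"rotation":[[0,0,0],[0,0,0],[0,0,0]]}'; python3 arc.py 6 -2.82
```

```text
time_s: 13.28
tcp_pos: [492.6, -352.2, 90.9]
ee_rot: [0.402, 0.579, -0.402, 0.584]
contact_force: [2.3, -0.5, -1.6]
gripper_width: 0.163
ang -1.8 hasp 0.553 r 82.7 F [ 2.3 -0.5 -1.6] z 90.9 13.275 0.16289735801415656
[-0.01 -1.07 -0.91]
[-0.01 -0.89 -1.07]
[-0.01 -0.69 -1.2 ]
[-0.01 -0.48 -1.29]
[-0.01 -0.25 -1.35]
[-0.01 -0.02 -1.36]
```

```bash
python3 -m jog '{"translation":[[0,-1.07,-0.91],[0,-0.89,-1.07],[0,-0.69,-1.2]],"rotation":[[0,0,0],[0,0,0],[0,0,0]]}'; python3 arc.py 3 -2.86
```

```text
time_s: 13.65
tcp_pos: [454.1, -330.0, 90.9]
ee_rot: [0.403, 0.578, -0.402, 0.584]
contact_force: [6.2, 1.2, -1.2]
gripper_width: 0.167
ang -2.347 hasp 1.1 r 81.8 F [ 6.2  1.2 -1.2] z 90.9 13.65 0.16658003271893895
[-0.01 -0.42 -1.33]
[-0.01 -0.19 -1.37]
[-0.01  0.05 -1.37]
```

```bash
python3 -m jog '{"translation":[[0,-0.4,-1.33],[0,-0.19,-1.37],[0,0.08,-1.3],[0,0.1,-0.6]],"rotation":[[0,0,0],[0,0,0],[0,0,0],[0,0,0]]}'; python3 arc.py 1 -2.86
```

```text
time_s: 14.15
tcp_pos: [434.8, -292.1, 92.6]
ee_rot: [0.398, 0.572, -0.405, 0.592]
contact_force: [4.1, -12.5, -7.8]
gripper_width: 0.161
ang -2.882 hasp 1.635 r 79.3 F [  4.1 -12.5  -7.8] z 92.6 14.15 0.16146130546277668
[ 0.   -0.09  0.17]
```

```bash
python3 -m jog '{"translation":[[0,0,0],[0,0,0],[0,0,0],[-2,0,0],[-4,0,0],[-5,0,0],[-3,0,0],[0,0,0]],"rotation":[[0,0,0],[0,0,0],[0,0,0],[0,0,0],[0,0,0],[0,0,0],[0,0,0],[0,0,0]]}' 0.45
python3 - <<'E'
from ov import *
go(496,283.5,200,-0.157+np.pi/2)
go(496,283.5,200,-0.157-np.pi/2,half=False)
c=env.capture('side'); u0,v0,w,h,s=335,215,95,75,8
im=cv2.resize(c["color"][v0:v0+h,u0:u0+w,::-1],None,fx=s,fy=s,interpolation=cv2.INTER_CUBIC)
for X in [(-33,55,114),(-113,55,114)]:
    p=((pr(c,loc(X))[0]-[u0,v0]+.5)*s-.5).astype(int); cv2.circle(im,tuple(int(v) for v in p),5,(255,0,255),1)
cv2.imwrite('pics/ov2.png',im)
E
```

```text
time_s: 15.15
tcp_pos: [429.0, -286.0, 234.0]
ee_rot: [0.397, 0.577, -0.404, 0.588]
contact_force: [0.5, -0.1, -0.4]
gripper_width: 0.55
t 15.15 tcp [ 429. -286.  234.] yaw_y 0.366 q [-0.69 -0.2   1.93 -0.01  1.39 -1.05] F [ 0.5 -0.1 -0.4] w 0.55
world d mm [ 67.  569.5 -34. ]  tool-axes cm now [  2.46  26.63 -50.84]  after turn [ 3.4  57.29 -2.28]  rotvec [-1.048  0.017  0.01 ]
t 15.15 tcp [ 429. -286.  234.] yaw_y 0.366 q [-0.69 -0.2   1.93 -0.01  1.39 -1.05] F [ 0.5 -0.1 -0.4] w 0.55
world d mm [ 67.  569.5 -34. ]  tool-axes cm now [  2.46  26.63 -50.84]  after turn [  3.4  -57.29   2.28]  rotvec [ 2.094  0.011 -0.02 ]
```

View pics/ov2.png

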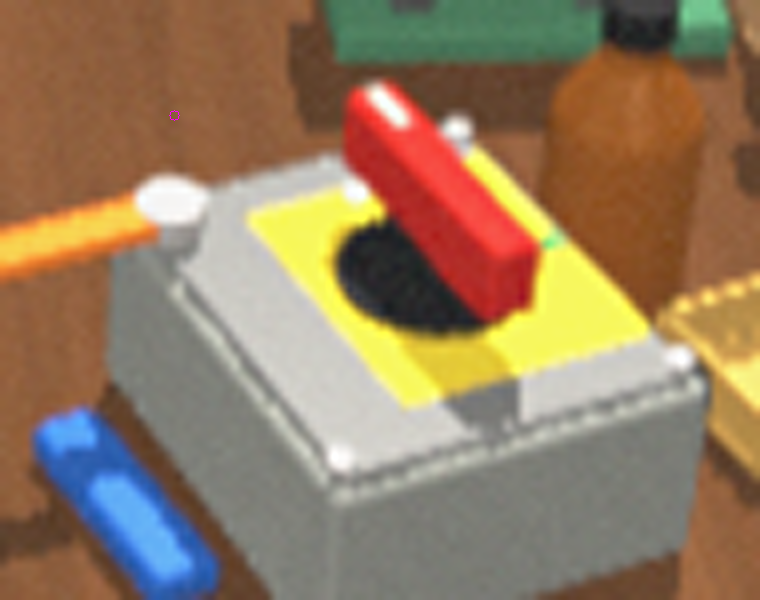

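```bash
python3 -m jog '{"translation":[[0,0,0],[0,0,0],[0,0,0],[0,0,0],[0,0,0],[0,0,0],[0,0,0]],"rotation":[[-0.175,0.003,0.002],[-0.175,0.003,0.002],[-0.175,0.003,0.002],[-0.175,0.003,0.002],[-0.175,0.003,0.002],[-0.175,0.003,0],[0,0,0]]}' 
python3 -c "
from h import *
go(496,283.5,200,-0.157+np.pi/2)"
```

```text
time_s: 16.08
tcp_pos: [421.4, -279.8, 212.2]
ee_rot: [0.05, 0.715, -0.036, 0.696]
contact_force: [-0.5, 0.8, 0.5]
gripper_width: 0.552
t 16.07 tcp [ 421.4 -279.8  212.2] yaw_y 1.448 q [-0.69 -0.18  1.95  0.    1.4  -2.14] F [-0.5  0.8  0.5] w 0.552
world d mm [ 74.6 563.3 -12.2]  tool-axes cm now [ 2.27 56.79  0.6 ]  after turn [ 1.22 56.8  -1.43]  rotvec [ 0.035 -0.029 -0.018]
```

```bash
python3 -m jog '{"translation":[[0,6,0],[0,6,0],[0,6,0],[0,6,0],[0,6,0],[0,6,0],[0,6,0],[0,6,0],[0,4,0],[0,0,0]],"rotation":[[0.034,-0.029,-0.018],[0,0,0],[0,0,0],[0,0,0],[0,0,0],[0,0,0],[0,0,0],[0,0,0],[0,0,0],[0,0,0]]}' 
python3 -c "
from h import *
go(496,283.5,150,-0.157+np.pi/2)"
```

```text
time_s: 17.32
tcp_pos: [504.1, 248.3, 198.6]
ee_rot: [0.068, 0.71, -0.069, 0.697]
contact_force: [-0.1, 0.6, -0.1]
gripper_width: 0.55
t 17.32 tcp [504.1 248.3 198.6] yaw_y 1.377 q [ 0.36 -0.05  1.86  0.01  1.35 -1.02] F [-0.1  0.6 -0.1] w 0.55
world d mm [ -8.1  35.2 -48.6]  tool-axes cm now [ 4.88  3.31 -1.39]  after turn [ 4.86  3.35 -1.36]  rotvec [-0.037 -0.018  0.002]
```

```bash
python3 -m jog '{"translation":[[2.4,1.7,-0.7],[2.4,1.65,-0.7],[0,0,0]],"rotation":[[-0.037,-0.018,0.002],[0,0,0],[0,0,0]]}' 0.6
python3 -c "
from h import *
go(496,283.5,60,-0.157+np.pi/2)"
```

```text
time_s: 17.7
tcp_pos: [494.2, 281.7, 146.5]
ee_rot: [0.056, 0.706, -0.059, 0.704]
contact_force: [0.6, -0.5, 0.7]
gripper_width: 0.402
t 17.7 tcp [494.2 281.7 146.5] yaw_y 1.407 q [ 0.42  0.    1.9  -0.    1.25 -0.98] F [ 0.6 -0.5  0.7] w 0.402
world d mm [  1.8   1.8 -86.5]  tool-axes cm now [8.65 0.25 0.18]  after turn [8.65 0.21 0.15]  rotvec [-0.006 -0.003  0.004]
```

```bash
python3 -m jog '{"translation":[[2.9,0.2,0.15],[2.9,0,0],[2.8,0,0],[0,0,0]],"rotation":[[-0.006,-0.003,0],[0,0,0],[0,0,0],[0,0,0]]}'
python3 -c "
from h import *
go(495.7,283.5,11,-0.157+np.pi/2)
c=env.capture('side');crop(c,290,125,100,60,8,'s_fg.png')"
```

```text
time_s: 18.2
tcp_pos: [498.6, 278.5, 61.8]
ee_rot: [0.057, 0.703, -0.06, 0.706]
contact_force: [-0.8, -0.4, -0.5]
gripper_width: 0.399
t 18.2 tcp [498.6 278.5  61.8] yaw_y 1.405 q [ 0.42  0.1   1.95 -0.01  1.09 -0.98] F [-0.8 -0.4 -0.5] w 0.399
world d mm [ -2.9   5.  -50.8]  tool-axes cm now [ 5.08  0.47 -0.39]  after turn [ 5.08  0.45 -0.37]  rotvec [-0.009  0.004  0.004]
```

View pics/s_fg.png

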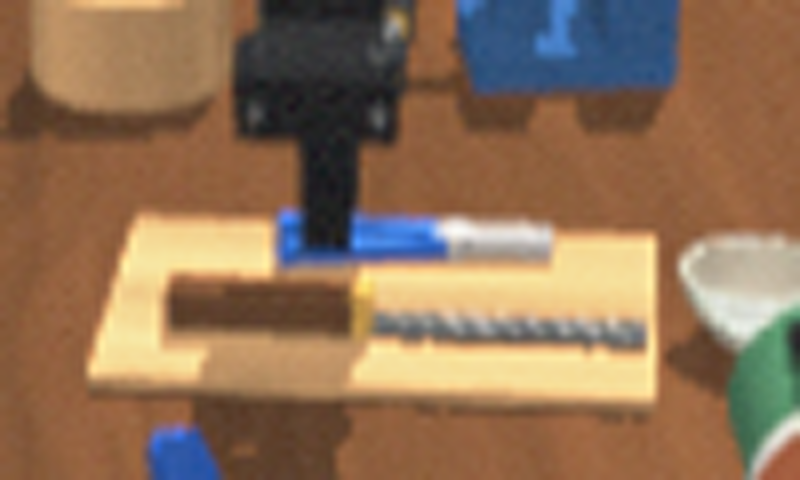

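Fingers above the file handle, one finger line at column ~330 just behind the ferrule. Correct then descend in small rows.

```bash
python3 -m jog '{"translation":[[1.2,0.45,-0.37],[1,0,0],[0,0,0]],"rotation":[[-0.009,0.004,0.004],[0,0,0],[0,0,0]]}'
python3 -c "
from h import *
go(495.7,283.5,11.5,-0.157+np.pi/2)"
```

```text
time_s: 18.62
tcp_pos: [499.7, 284.8, 44.4]
ee_rot: [0.057, 0.702, -0.054, 0.708]
contact_force: [-0.7, -0.4, 0.5]
gripper_width: 0.4
t 18.62 tcp [499.7 284.8  44.4] yaw_y 1.413 q [ 0.42  0.12  1.96 -0.    1.05 -0.99] F [-0.7 -0.4  0.5] w 0.4
world d mm [ -4.   -1.3 -32.9]  tool-axes cm now [ 3.29 -0.21 -0.4 ]  after turn [ 3.29 -0.19 -0.37]  rotvec [-0.001  0.008 -0.005]
```

```bash
python3 -m jog '{"translation":[[1.2,-0.15,-0.37],[1.2,0,-0.1],[0,0,0]],"rotation":[[0,0.008,-0.005],[0,0,0],[0,0,0]]}'
python3 -c "
from h import *
go(495.7,283.5,11.5,-0.157+np.pi/2)"
```

```text
time_s: 19.0
tcp_pos: [494.6, 284.2, 18.9]
ee_rot: [0.056, 0.705, -0.056, 0.705]
contact_force: [-0.4, 0.2, -0.2]
gripper_width: 0.404
t 19.0 tcp [494.6 284.2  18.9] yaw_y 1.413 q [ 0.43  0.15  1.97 -0.    1.02 -0.99] F [-0.4  0.2 -0.2] w 0.404
world d mm [ 1.1 -0.7 -7.4]  tool-axes cm now [ 0.74 -0.06  0.12]  after turn [ 0.74 -0.06  0.12]  rotvec [-0. -0.  0.]
```

```bash
python3 -m jog '{"translation":[[0.65,-0.06,0.1],[0,0,0]],"rotation":[[0,0,0],[0,0,0]]}'
python3 -c "
from h import *
go(495.7,283.5,11.5,-0.157+np.pi/2)"
python3 -m jog '{"translation":[[0,0,0],[0,0,0],[0,0,0],[0,0,0]],"rotation":[[0,0,0],[0,0,0],[0,0,0],[0,0,0]]}' 1 55
python3 -c "
from h import *
go(495.7,283.5,11.5,-0.157+np.pi/2)"
```

```text
time_s: 19.25
tcp_pos: [495.5, 283.5, 11.9]
ee_rot: [0.055, 0.705, -0.056, 0.705]
contact_force: [0.4, -1.0, -0.1]
gripper_width: 0.402
t 19.25 tcp [495.5 283.5  11.9] yaw_y 1.414 q [ 0.43  0.17  1.97 -0.    1.   -0.99] F [ 0.4 -1.  -0.1] w 0.402
world d mm [ 0.2  0.  -0.4]  tool-axes cm now [0.04 0.   0.02]  after turn [0.04 0.   0.02]  rotvec [-0. -0.  0.]
time_s: 19.75
tcp_pos: [495.9, 283.6, 12.3]
ee_rot: [0.056, 0.705, -0.055, 0.705]
contact_force: [-0.2, 0.2, -0.6]
gripper_width: 0.246
t 19.75 tcp [495.9 283.6  12.3] yaw_y 1.413 q [ 0.43  0.16  1.97  0.    1.   -0.99] F [-0.2  0.2 -0.6] w 0.246
world d mm [-0.2 -0.1 -0.8]  tool-axes cm now [ 0.08 -0.02 -0.02]  after turn [ 0.08 -0.02 -0.02]  rotvec [-0.  0. -0.]
```

```bash
python3 -m jog '{"translation":[[-1,0,0],[-2,0,0],[-3,0,0],[-4,0,0],[-5,0,0],[-5,0,0],[0,0,0]],"rotation":[[0,0,0],[0,0,0],[0,0,0],[0,0,0],[0,0,0],[0,0,0],[0,0,0]]}'
python3 -c "
from h import *
go(466.2,-50.2,190,-0.053+np.pi/2)
c=env.capture('side');crop(c,270,85,130,95,6,'s_lift.png')"
```

```text
time_s: 20.62
tcp_pos: [495.7, 283.7, 226.6]
ee_rot: [0.057, 0.703, -0.055, 0.707]
contact_force: [-0.0, -0.1, -2.3]
gripper_width: 0.249
t 20.62 tcp [495.7 283.7 226.6] yaw_y 1.413 q [ 0.43 -0.06  1.82  0.    1.38 -0.99] F [-0.  -0.1 -2.3] w 0.249
world d mm [ -29.5 -333.9  -36.6]  tool-axes cm now [  3.56 -33.45   2.3 ]  after turn [  3.66 -33.5   -1.17]  rotvec [-0.104  0.004 -0.003]
```

View pics/s_lift.png

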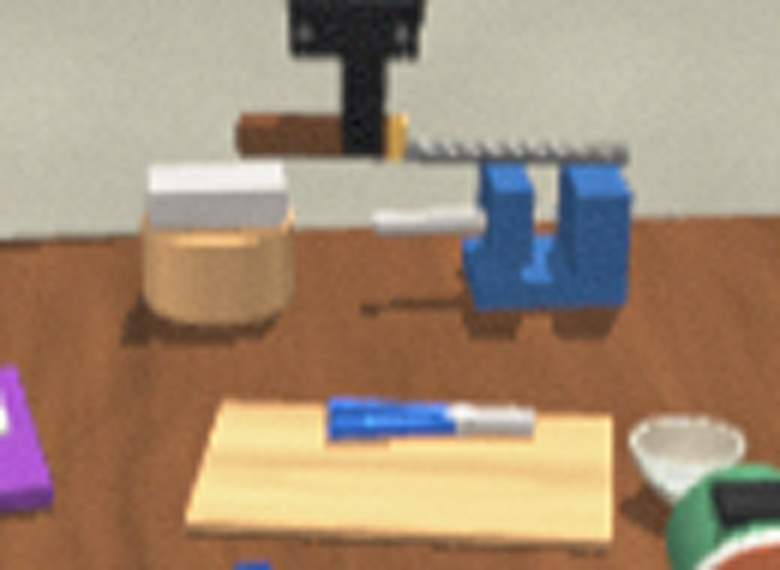

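```bash
python3 -m jog '{"translation":[[0,-3,0],[0,-5,0],[0,-5,0],[0,-5,0],[0,-5,0],[0,-5,-0.5],[0,-4,-0.5],[0,-1,0],[0,0,0]],"rotation":[[-0.05,0,0],[-0.05,0,0],[0,0,0],[0,0,0],[0,0,0],[0,0,0],[0,0,0],[0,0,0],[0,0,0]]}'
python3 -c "
from h import *
go(466.2,-50.2,150,-0.053+np.pi/2)"
```

```text
time_s: 21.8
tcp_pos: [449.5, -54.5, 207.1]
ee_rot: [0.018, 0.717, -0.018, 0.697]
contact_force: [-0.0, 0.6, -1.2]
gripper_width: 0.247
t 21.8 tcp [449.5 -54.5 207.1] yaw_y 1.519 q [-0.24 -0.31  2.06 -0.01  1.41 -1.75] F [-0.   0.6 -1.2] w 0.247
world d mm [ 16.7   4.3 -57.1]  tool-axes cm now [5.66 0.52 1.8 ]  after turn [5.71 0.52 1.64]  rotvec [ 0.001 -0.028  0.001]
```

```bash
python3 -m jog '{"translation":[[2.5,0.5,1.6],[2.5,0,0],[2.5,0,0],[2.0,0,0],[0,0,0]],"rotation":[[0,-0.028,0],[0,0,0],[0,0,0],[0,0,0],[0,0,0]]}'
python3 -c "
from h import *
go(466.2,-50.2,90,-0.053+np.pi/2)
c=env.capture('side');crop(c,325,145,110,85,7,'s_st.png')"
```

```text
time_s: 22.42
tcp_pos: [464.7, -43.4, 106.3]
ee_rot: [0.016, 0.708, -0.015, 0.706]
contact_force: [-0.3, -0.5, -1.4]
gripper_width: 0.25
t 22.43 tcp [464.7 -43.4 106.3] yaw_y 1.527 q [-0.21 -0.2   2.15  0.    1.19 -1.74] F [-0.3 -0.5 -1.4] w 0.25
world d mm [  1.5  -6.8 -16.3]  tool-axes cm now [ 1.63 -0.67  0.19]  after turn [ 1.63 -0.67  0.19]  rotvec [ 0.009 -0.004 -0.002]
```

View pics/s_st.png

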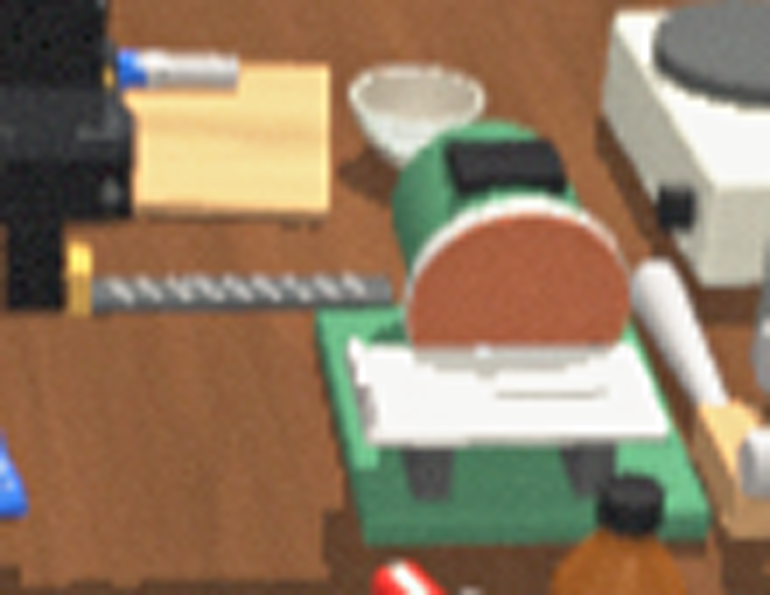

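Run:
```python
from h import *
c=env.capture('side'); f=lambda p:np.array([325,145])+(np.array(p)+.5)/7-.5
print('tip',bp(c,f((390,291)),105)[:2]); print('lipA',bp(c,f((353,345)),68),'lipB',bp(c,f((370,430)),68))
c=env.capture('top');crop(c,245,80,85,90,7,'t_st.png'); print(pr(c,[[604.1,-57.5,68],[614,-51,102]]))
```

```text
tip [614.67563538 -48.33344696]
lipA [604.5440145  -30.01202477  68.        ] lipB [599.34344543 -98.82042984  68.        ]
[[304.90192777 151.07949732]
 [302.39862786 144.76951026]]
```

View pics/t_st.png

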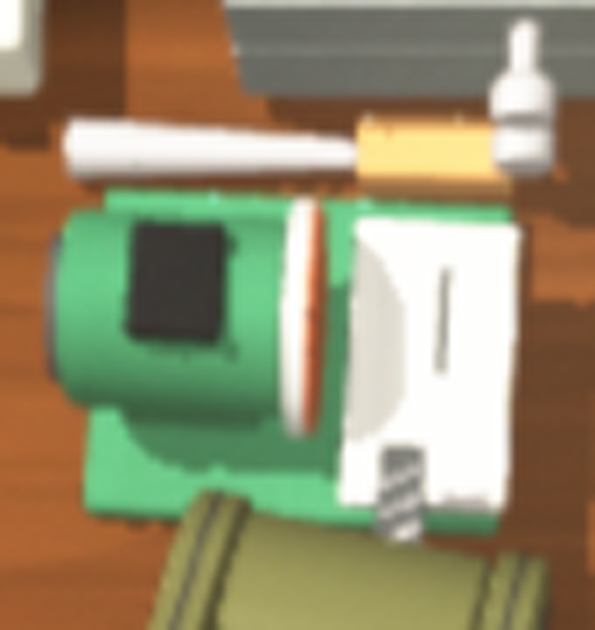

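```bash
python3 -m jog '{"translation":[[1.3,-0.67,0.19],[0.6,0,0],[0,0,0]],"rotation":[[0.009,-0.004,-0.002],[0,0,0],[0,0,0]]}'
python3 -c "
from h import *
go(466.2,-50.2,76,-0.053+np.pi/2)"
```

```text
time_s: 22.95
tcp_pos: [470.2, -52.0, 91.4]
ee_rot: [0.018, 0.703, -0.02, 0.711]
contact_force: [0.0, 0.5, -0.9]
gripper_width: 0.251
t 22.95 tcp [470.2 -52.   91.4] yaw_y 1.517 q [-0.22 -0.17  2.16 -0.    1.15 -1.74] F [ 0.   0.5 -0.9] w 0.251
world d mm [ -4.    1.8 -15.4]  tool-axes cm now [ 1.53  0.16 -0.43]  after turn [ 1.54  0.15 -0.41]  rotvec [-0.001  0.011  0.002]
```

```bash
python3 -m jog '{"translation":[[1.2,0.15,-0.42],[0,0,0]],"rotation":[[0,0.011,0.002],[0,0,0]]}'
python3 -c "
from h import *
go(466.2,-50.2,74,-0.053+np.pi/2)"
```

```text
time_s: 23.2
tcp_pos: [465.9, -50.2, 78.5]
ee_rot: [0.019, 0.707, -0.019, 0.706]
contact_force: [0.8, 1.3, -2.1]
gripper_width: 0.248
t 23.2 tcp [465.9 -50.2  78.5] yaw_y 1.516 q [-0.22 -0.16  2.17  0.    1.13 -1.74] F [ 0.8  1.3 -2.1] w 0.248
world d mm [ 0.3  0.  -4.5]  tool-axes cm now [0.45 0.   0.03]  after turn [0.45 0.   0.03]  rotvec [-0.001 -0.001 -0.   ]
```

```bash
python3 -m jog '{"translation":[[0.35,0,0.02],[0,0,0]],"rotation":[[0,0,0],[0,0,0]]}';python3 -m jog '{"translation":[[0.1,0,0]],"rotation":[[0,0,0]]}';python3 -m jog '{"translation":[[0.1,0,0]],"rotation":[[0,0,0]]}'
```

```text
time_s: 23.45
tcp_pos: [466.2, -50.2, 74.8]
ee_rot: [0.019, 0.707, -0.019, 0.706]
contact_force: [-0.6, 0.0, -2.0]
gripper_width: 0.245
time_s: 23.58
tcp_pos: [466.5, -50.3, 74.1]
ee_rot: [0.019, 0.707, -0.019, 0.707]
contact_force: [-0.1, 1.2, -1.4]
gripper_width: 0.246
time_s: 23.7
tcp_pos: [466.6, -50.3, 73.2]
ee_rot: [0.019, 0.707, -0.019, 0.707]
contact_force: [-0.4, 0.1, -1.4]
gripper_width: 0.248
```

```bash
python3 -m jog '{"translation":[[0.1,0,0]],"rotation":[[0,0,0]]}';python3 -m jog '{"translation":[[0.1,0,0]],"rotation":[[0,0,0]]}';python3 -c "
from h import *
go(466.2,-50.2,74,-0.053+np.pi/2)"
```

```text
time_s: 23.82
tcp_pos: [466.7, -50.3, 72.2]
ee_rot: [0.019, 0.707, -0.019, 0.707]
contact_force: [-0.6, -0.1, -0.9]
gripper_width: 0.25
time_s: 23.95
tcp_pos: [467.0, -50.4, 71.5]
ee_rot: [0.019, 0.707, -0.019, 0.707]
contact_force: [-1.8, -0.1, 0.9]
gripper_width: 0.25
t 23.95 tcp [467.  -50.4  71.5] yaw_y 1.516 q [-0.22 -0.15  2.17  0.    1.12 -1.74] F [-1.8 -0.1  0.9] w 0.25
world d mm [-0.8  0.2  2.5]  tool-axes cm now [-0.25  0.01 -0.08]  after turn [-0.25  0.01 -0.08]  rotvec [-0.001  0.001 -0.   ]
```

```bash
python3 -m jog '{"translation":[[0.07,0,1.1],[0.07,0,1.1]],"rotation":[[0,0,0],[0,0,0]]}';python3 -c "
from h import *
go(550,-54.7,71.5,-0.053+np.pi/2)"
```

```text
time_s: 24.2
tcp_pos: [490.7, -51.8, 71.2]
ee_rot: [0.019, 0.706, -0.019, 0.708]
contact_force: [-1.5, -0.1, 3.3]
gripper_width: 0.247
t 24.2 tcp [490.7 -51.8  71.2] yaw_y 1.516 q [-0.21 -0.09  2.12  0.    1.11 -1.73] F [-1.5 -0.1  3.3] w 0.247
world d mm [59.3 -2.9  0.3]  tool-axes cm now [-0.01  0.04  5.94]  after turn [-0.03  0.03  5.94]  rotvec [-0.002  0.003  0.   ]
```

```bash
python3 -m jog '{"translation":[[0.04,0,1.1],[0.04,0,1.1],[0.04,0,1.1]],"rotation":[[0,0.002,0],[0,0,0],[0,0,0]]}';python3 -c "
from h import *
go(552,-54.7,71.5,-0.053+np.pi/2)"
```

```text
time_s: 24.58
tcp_pos: [527.4, -54.0, 71.4]
ee_rot: [0.019, 0.706, -0.02, 0.708]
contact_force: [-4.1, -0.4, 5.6]
gripper_width: 0.247
t 24.57 tcp [527.4 -54.   71.4] yaw_y 1.516 q [-0.2  -0.01  2.04 -0.    1.1  -1.72] F [-4.1 -0.4  5.6] w 0.247
world d mm [24.6 -0.7  0.1]  tool-axes cm now [-0.01  0.07  2.46]  after turn [-0.01  0.06  2.46]  rotvec [-0.001  0.002  0.001]
```

```bash
python3 -m jog '{"translation":[[0.0,0,1.1],[0.02,0,1.1]],"rotation":[[0,0,0],[0,0,0]]}';python3 -c "
from h import *
go(552,-54.7,71.5,-0.053+np.pi/2)"; python3 -m jog '{"translation":[[-0.8,0,0],[-1,0,0],[-0.7,0,0],[0,0,0]],"rotation":[[0,0,0],[0,0,0],[0,0,0],[0,0,0]]}';python3 -c "
from h import *
go(466.6,-50.3,97,-0.053+np.pi/2)"
```

```text
time_s: 24.82
tcp_pos: [551.2, -55.4, 71.8]
ee_rot: [0.019, 0.706, -0.019, 0.708]
contact_force: [-4.2, -0.2, 5.8]
gripper_width: 0.248
t 24.82 tcp [551.2 -55.4  71.8] yaw_y 1.517 q [-0.2   0.05  1.99 -0.    1.11 -1.71] F [-4.2 -0.2  5.8] w 0.248
world d mm [ 0.8  0.7 -0.3]  tool-axes cm now [0.03 0.07 0.08]  after turn [0.03 0.07 0.08]  rotvec [-0.001  0.002  0.001]
time_s: 25.32
tcp_pos: [550.5, -55.0, 96.1]
ee_rot: [0.019, 0.707, -0.019, 0.707]
contact_force: [-0.9, 0.2, -2.3]
gripper_width: 0.247
t 25.32 tcp [550.5 -55.   96.1] yaw_y 1.517 q [-0.2   0.02  1.97 -0.    1.15 -1.71] F [-0.9  0.2 -2.3] w 0.247
world d mm [-83.9   4.7   0.9]  tool-axes cm now [-0.08  0.02 -8.4 ]  after turn [-0.09  0.03 -8.4 ]  rotvec [-0.001 -0.001  0.   ]
```

```bash
python3 -m jog '{"translation":[[0,0,-2],[0,0,-2],[0,0,-2],[0,0,-1.9],[0,0,0]],"rotation":[[0,0,0],[0,0,0],[0,0,0],[0,0,0],[0,0,0]]}';python3 -c "
from h import *
go(466.6,-50.3,78,-0.053+np.pi/2)
c=env.capture('side');crop(c,325,145,110,85,7,'s_st2.png')"
```

```text
time_s: 25.95
tcp_pos: [467.9, -50.3, 95.1]
ee_rot: [0.019, 0.707, -0.019, 0.706]
contact_force: [0.1, 0.7, -1.7]
gripper_width: 0.248
t 25.95 tcp [467.9 -50.3  95.1] yaw_y 1.516 q [-0.22 -0.17  2.15 -0.    1.17 -1.74] F [ 0.1  0.7 -1.7] w 0.248
world d mm [ -1.3   0.  -17.1]  tool-axes cm now [ 1.71 -0.   -0.12]  after turn [ 1.71 -0.   -0.13]  rotvec [-0.001 -0.002  0.   ]
```

View pics/s_st2.png

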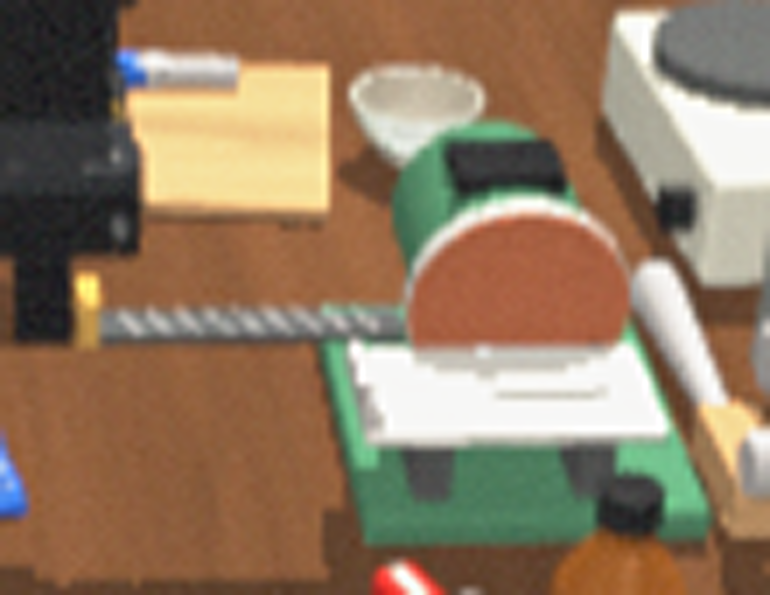

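```bash
python3 -m jog '{"translation":[[1.0,0,-0.1],[0.6,0,0],[0,0,0]],"rotation":[[0,0,0],[0,0,0],[0,0,0]]}';python3 -c "
from h import *
go(466.6,-50.3,74,-0.053+np.pi/2)"
```

```text
time_s: 26.38
tcp_pos: [468.8, -50.6, 78.1]
ee_rot: [0.019, 0.707, -0.019, 0.707]
contact_force: [-0.1, 0.1, -1.9]
gripper_width: 0.246
t 26.38 tcp [468.8 -50.6  78.1] yaw_y 1.517 q [-0.22 -0.15  2.16 -0.    1.13 -1.74] F [-0.1  0.1 -1.9] w 0.246
world d mm [-2.2  0.3 -4.1]  tool-axes cm now [ 0.41  0.01 -0.22]  after turn [ 0.41  0.01 -0.22]  rotvec [-0.001 -0.001  0.   ]
```

```bash
python3 -m jog '{"translation":[[0.35,0,-0.25],[0,0,0]],"rotation":[[0,0,0],[0,0,0]]}';python3 -m jog '{"translation":[[0.15,0,0]],"rotation":[[0,0,0]]}';python3 -m jog '{"translation":[[0.1,0,0]],"rotation":[[0,0,0]]}';python3 -m jog '{"translation":[[0.1,0,0]],"rotation":[[0,0,0]]}'
```

```text
time_s: 26.62
tcp_pos: [466.3, -50.4, 74.1]
ee_rot: [0.019, 0.707, -0.019, 0.706]
contact_force: [-0.3, 0.2, -0.7]
gripper_width: 0.248
time_s: 26.75
tcp_pos: [466.6, -50.5, 72.9]
ee_rot: [0.019, 0.707, -0.019, 0.707]
contact_force: [0.5, -0.5, -1.7]
gripper_width: 0.245
time_s: 26.88
tcp_pos: [466.7, -50.5, 72.0]
ee_rot: [0.019, 0.707, -0.019, 0.707]
contact_force: [-0.8, 0.5, 0.1]
gripper_width: 0.252
time_s: 27.0
tcp_pos: [467.1, -50.6, 71.5]
ee_rot: [0.019, 0.707, -0.019, 0.707]
contact_force: [-1.5, 1.2, 2.7]
gripper_width: 0.247
```

```bash
python3 -m jog '{"translation":[[0.05,0,1.1],[0.05,0,1.1],[0.04,0,1.1]],"rotation":[[0,0,0],[0,0,0],[0,0.002,0]]}';python3 -m jog '{"translation":[[0.02,0,1.1],[0.02,0,1.1]],"rotation":[[0,0,0],[0,0,0]]}';python3 -c "
from h import *
go(552,-54.7,71.5,-0.053+np.pi/2)"
```

```text
time_s: 27.38
tcp_pos: [503.0, -52.7, 71.4]
ee_rot: [0.019, 0.706, -0.019, 0.707]
contact_force: [-2.2, -0.1, 3.0]
gripper_width: 0.251
time_s: 27.62
tcp_pos: [527.3, -54.1, 71.6]
ee_rot: [0.019, 0.706, -0.02, 0.707]
contact_force: [-2.6, 0.4, 4.3]
gripper_width: 0.25
t 27.62 tcp [527.3 -54.1  71.6] yaw_y 1.517 q [-0.2  -0.01  2.04 -0.    1.11 -1.72] F [-2.6  0.4  4.3] w 0.25
world d mm [24.7 -0.6 -0.1]  tool-axes cm now [0.02 0.08 2.47]  after turn [0.01 0.07 2.47]  rotvec [-0.001  0.002  0.001]
```

```bash
python3 -m jog '{"translation":[[0.02,0,1.1],[0.02,0,1.1]],"rotation":[[0,0,0],[0,0,0]]}';python3 -m jog '{"translation":[[-0.8,0,0],[-1.2,0,0],[-2,0,0],[-3,0,0],[-4,0,0],[-3,0,0],[0,0,0]],"rotation":[[0,0,0],[0,0,0],[0,0,0],[0,0,0],[0,0,0],[0,0,0],[0,0,0]]}';python3 -c "
from h import *
go(496,283.5,200,-0.166+np.pi/2)
c=env.capture('side');crop(c,325,85,110,105,6,'s_st3.png')"
```

```text
time_s: 27.88
tcp_pos: [551.0, -55.5, 71.9]
ee_rot: [0.019, 0.706, -0.02, 0.707]
contact_force: [-4.8, 0.4, 5.7]
gripper_width: 0.25
time_s: 28.75
tcp_pos: [548.5, -54.7, 214.6]
ee_rot: [0.019, 0.708, -0.019, 0.706]
contact_force: [-0.5, -0.8, -1.8]
gripper_width: 0.251
t 28.75 tcp [548.5 -54.7 214.6] yaw_y 1.517 q [-0.2  -0.09  1.87 -0.    1.37 -1.71] F [-0.5 -0.8 -1.8] w 0.251
world d mm [-52.5 338.2 -14.6]  tool-axes cm now [ 1.47 33.49 -7.06]  after turn [  1.46  32.49 -10.76]  rotvec [ 0.112 -0.003  0.   ]
```

View pics/s_st3.png

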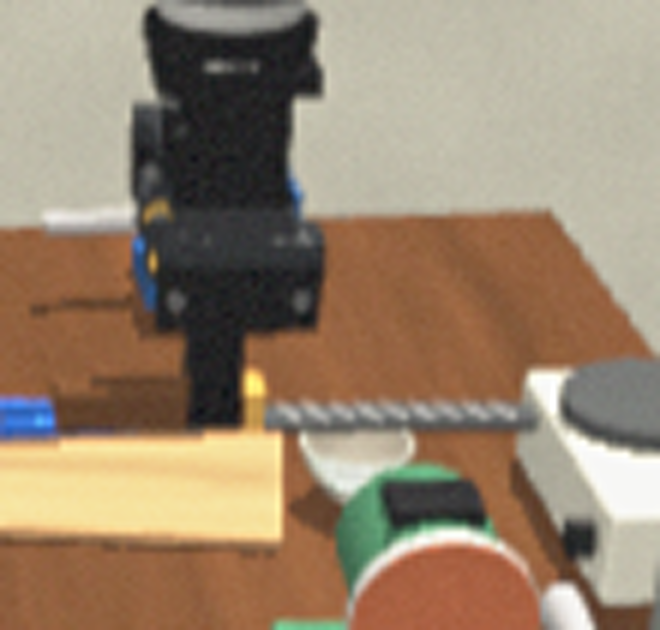

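Run:
```python
from h import *
c=env.capture('top'); f=lambda p:np.array([145,130])+(np.array(p)+.5)/6-.5
crop(c,145,130,85,100,6,'t_brd2.png')
b=np.array([525.46,309.18]);a=-.166;Rb=np.array([[np.cos(a),np.sin(a)],[-np.sin(a),np.cos(a)]])
for p in [(160,388),(173,385),(172,240),(180,130),(150,130),(100,383)]:
    print(p,(Rb@(bp(c,f(p),16)[:2]-b)).round(1))
```

```text
(160, 388) [-52.7  35.9]
(173, 385) [-50.   29.6]
(172, 240) [24.  46.4]
(180, 130) [81.6 54.7]
(150, 130) [79.  70.1]
(100, 383) [-55.4  66.8]
```

View pics/t_brd2.png

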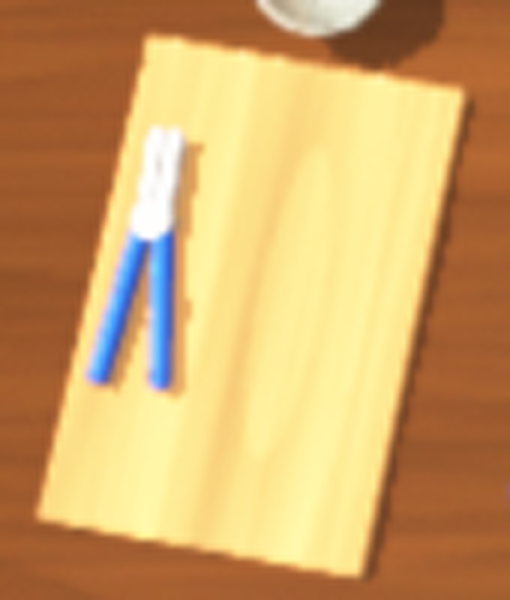

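```bash
python3 -m jog '{"translation":[[0,4,-1],[0,5,-1],[0,5,-1.5],[0,5,-1.5],[0,5,-1.5],[0,5,-1.5],[0,4,-1.5],[0,2,0],[0,0,0]],"rotation":[[0.055,0,0],[0.055,0,0],[0,0,0],[0,0,0],[0,0,0],[0,0,0],[0,0,0],[0,0,0],[0,0,0]]}';python3 -c "
from h import *
go(490,309,120,-0.166+np.pi/2)"
```

```text
time_s: 29.98
tcp_pos: [492.4, 313.3, 188.1]
ee_rot: [0.057, 0.719, -0.064, 0.69]
contact_force: [-0.2, 0.5, -2.0]
gripper_width: 0.248
t 29.98 tcp [492.4 313.3 188.1] yaw_y 1.4 q [ 0.47  0.02  1.8   0.01  1.36 -0.93] F [-0.2  0.5 -2. ] w 0.248
world d mm [ -2.4  -4.3 -68.1]  tool-axes cm now [ 6.82 -0.37  0.11]  after turn [ 6.81 -0.46 -0.17]  rotvec [-0.005 -0.04   0.014]
```

```bash
python3 -m jog '{"translation":[[2,-0.46,-0.1],[2.5,0,0],[2.2,0,0],[0,0,0]],"rotation":[[-0.005,-0.04,0.014],[0,0,0],[0,0,0],[0,0,0]]}';python3 -c "
from h import *
go(490,309,60,-0.166+np.pi/2)"
```

```text
time_s: 30.48
tcp_pos: [489.9, 302.4, 116.2]
ee_rot: [0.059, 0.705, -0.062, 0.704]
contact_force: [-0.2, -0.1, -1.6]
gripper_width: 0.251
t 30.48 tcp [489.9 302.4 116.2] yaw_y 1.399 q [ 0.46  0.05  1.9  -0.    1.2  -0.94] F [-0.2 -0.1 -1.6] w 0.251
world d mm [  0.1   6.6 -56.2]  tool-axes cm now [ 5.62  0.68 -0.09]  after turn [ 5.62  0.65 -0.1 ]  rotvec [-0.005 -0.002  0.005]
```

```bash
python3 -m jog '{"translation":[[2,0.65,-0.1],[1.8,0,0],[1.6,0,0],[0,0,0]],"rotation":[[0,-0.002,0.005],[0,0,0],[0,0,0],[0,0,0]]}';python3 -c "
from h import *
go(490,309,25,-0.166+np.pi/2)
c=env.capture('side');crop(c,290,125,110,65,7,'s_pl.png')"
```

```text
time_s: 30.98
tcp_pos: [492.6, 306.7, 62.6]
ee_rot: [0.062, 0.703, -0.062, 0.705]
contact_force: [-0.2, 0.3, -1.4]
gripper_width: 0.247
t 30.98 tcp [492.6 306.7  62.6] yaw_y 1.396 q [ 0.46  0.11  1.93 -0.    1.09 -0.93] F [-0.2  0.3 -1.4] w 0.247
world d mm [ -2.6   2.3 -37.6]  tool-axes cm now [ 3.76  0.18 -0.31]  after turn [ 3.76  0.18 -0.29]  rotvec [-0.009  0.003 -0.001]
```

View pics/s_pl.png

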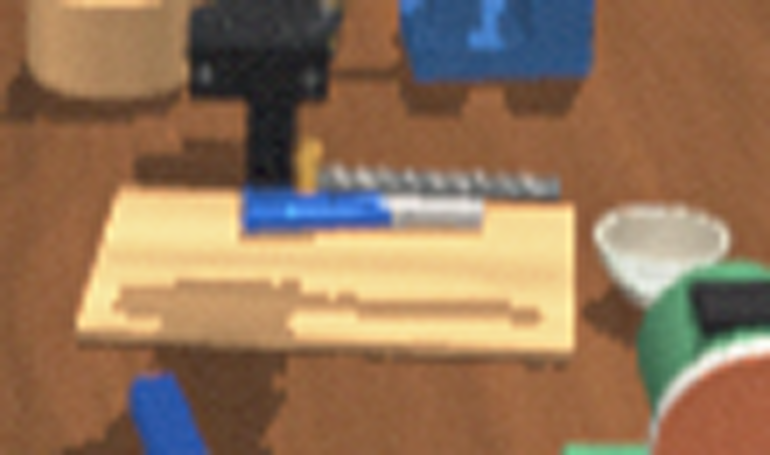

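```bash
python3 -m jog '{"translation":[[1.2,0.18,-0.3],[1.2,0,0],[0,0,0]],"rotation":[[-0.009,0.003,0],[0,0,0],[0,0,0]]}';python3 -c "
from h import *
go(490,309,17,-0.166+np.pi/2)"
```

```text
time_s: 31.4
tcp_pos: [491.5, 310.2, 39.5]
ee_rot: [0.059, 0.703, -0.057, 0.706]
contact_force: [0.1, -0.3, -1.3]
gripper_width: 0.247
t 31.4 tcp [491.5 310.2  39.5] yaw_y 1.406 q [ 0.47  0.14  1.94  0.    1.05 -0.94] F [ 0.1 -0.3 -1.3] w 0.247
world d mm [ -1.5  -1.2 -22.5]  tool-axes cm now [ 2.25 -0.15 -0.14]  after turn [ 2.25 -0.14 -0.13]  rotvec [ 0.001  0.003 -0.003]
```

```bash
python3 -m jog '{"translation":[[1.0,-0.15,-0.13],[0.9,0,0],[0,0,0]],"rotation":[[0,0.003,-0.003],[0,0,0],[0,0,0]]}';python3 -c "
from h import *
go(490,309,14,-0.166+np.pi/2)"
```

```text
time_s: 31.78
tcp_pos: [490.0, 309.0, 19.2]
ee_rot: [0.058, 0.705, -0.058, 0.705]
contact_force: [0.0, -0.1, -1.7]
gripper_width: 0.248
t 31.77 tcp [490.  309.   19.2] yaw_y 1.406 q [ 0.47  0.17  1.95  0.    1.02 -0.94] F [ 0.  -0.1 -1.7] w 0.248
world d mm [-0.   0.  -5.2]  tool-axes cm now [ 0.52  0.   -0.  ]  after turn [ 0.52  0.   -0.  ]  rotvec [ 0.001  0.    -0.   ]
```

```bash
python3 -m jog '{"translation":[[0.4,0,0],[0,0,0]],"rotation":[[0,0,0],[0,0,0]]}';python3 -m jog '{"translation":[[0.15,0,0]],"rotation":[[0,0,0]]}';python3 -m jog '{"translation":[[0.1,0,0]],"rotation":[[0,0,0]]}';python3 -m jog '{"translation":[[0.08,0,0]],"rotation":[[0,0,0]]}'
```

```text
time_s: 32.02
tcp_pos: [490.2, 309.0, 15.2]
ee_rot: [0.058, 0.704, -0.058, 0.705]
contact_force: [-0.7, -0.5, -2.1]
gripper_width: 0.246
time_s: 32.15
tcp_pos: [490.6, 309.3, 14.1]
ee_rot: [0.059, 0.704, -0.058, 0.705]
contact_force: [0.2, 0.4, -1.8]
gripper_width: 0.251
time_s: 32.28
tcp_pos: [490.7, 309.3, 13.1]
ee_rot: [0.059, 0.704, -0.058, 0.705]
contact_force: [-0.5, -0.6, -1.7]
gripper_width: 0.248
time_s: 32.4
tcp_pos: [490.8, 309.4, 12.4]
ee_rot: [0.059, 0.704, -0.058, 0.705]
contact_force: [-0.3, -0.2, -2.5]
gripper_width: 0.245
```

```bash
python3 -m jog '{"translation":[[0.07,0,0]],"rotation":[[0,0,0]]}';python3 -m jog '{"translation":[[0.07,0,0]],"rotation":[[0,0,0]]}'
```

```text
time_s: 32.52
tcp_pos: [490.9, 309.4, 12.3]
ee_rot: [0.059, 0.704, -0.058, 0.705]
contact_force: [-3.1, -1.4, 5.0]
gripper_width: 0.25
time_s: 32.65
tcp_pos: [490.9, 309.3, 12.3]
ee_rot: [0.058, 0.704, -0.058, 0.705]
contact_force: [-4.1, -3.0, 5.6]
gripper_width: 0.249
```

```bash
python3 -m jog '{"translation":[[0,0,0],[0,0,0],[0,0,0]],"rotation":[[0,0,0],[0,0,0],[0,0,0]]}' 0.68; python3 -c "
from h import *
go(490,309,60,-0.166+np.pi/2)"
```

```text
time_s: 33.02
tcp_pos: [492.0, 309.9, 12.6]
ee_rot: [0.059, 0.703, -0.057, 0.706]
contact_force: [-0.4, 0.4, 0.6]
gripper_width: 0.32
t 33.02 tcp [492.  309.9  12.6] yaw_y 1.406 q [ 0.47  0.18  1.95 -0.    1.   -0.94] F [-0.4  0.4  0.6] w 0.32
world d mm [-2.  -0.9 47.4]  tool-axes cm now [-4.74 -0.11 -0.16]  after turn [-4.74 -0.12 -0.18]  rotvec [ 0.001  0.004 -0.003]
```

```bash
python3 -m jog '{"translation":[[-0.8,0,0],[-1,0,0],[-1.5,0,0],[-2.5,0,0],[-4,0,0],[-5,0,0],[0,0,0]],"rotation":[[0,0,0],[0,0,0],[0,0,0],[0,0,0],[0,0,0],[0,0,0],[0,0,0]]}'; python3 -m jog '{"translation":[[-1,0,-5],[-1,0,-5],[0,0,-5],[0,0,-3],[0,0,0]],"rotation":[[0,0,0],[0,0,0],[0,0,0],[0,0,0],[0,0,0]]}'
python3 - <<'E'
from h import *
go(490,309,60)
for n in ['top','side']:
    c=env.capture(n); cv2.imwrite(f'pics/end_{n}.png',c['color'][:,:,::-1])
    if n=='top': crop(c,145,130,85,100,6,'t_end.png'); crop(c,345,110,85,95,6,'t_isoend.png')
    else: crop(c,290,125,110,65,7,'s_end.png')
E
```

```text
time_s: 33.9
tcp_pos: [492.3, 310.1, 171.3]
ee_rot: [0.06, 0.702, -0.056, 0.708]
contact_force: [0.8, -0.3, -0.7]
gripper_width: 0.32
time_s: 34.52
tcp_pos: [309.2, 339.2, 190.0]
ee_rot: [0.061, 0.702, -0.057, 0.708]
contact_force: [0.3, -0.1, 0.4]
gripper_width: 0.321
t 34.52 tcp [309.2 339.2 190. ] yaw_y 1.405 q [ 0.72 -0.31  2.09 -0.    1.35 -0.69] F [ 0.3 -0.1  0.4] w 0.321
world d mm [ 180.8  -30.2 -130. ]  tool-axes cm now [13.14 -0.07 18.23]  after turn [1.300e+01 1.000e-02 1.833e+01]  rotvec [-0.     0.008 -0.006]
```

View pics/end_top.png

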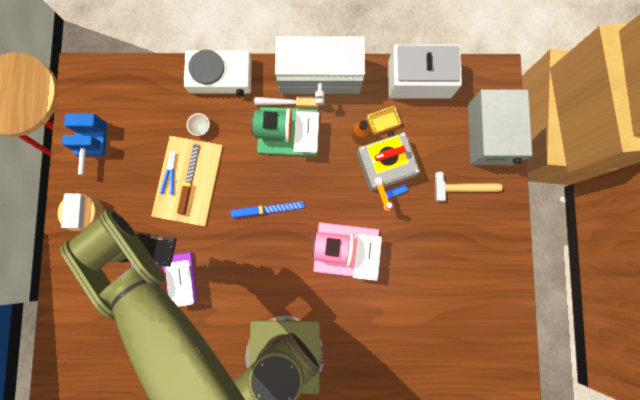

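View pics/t_end.png

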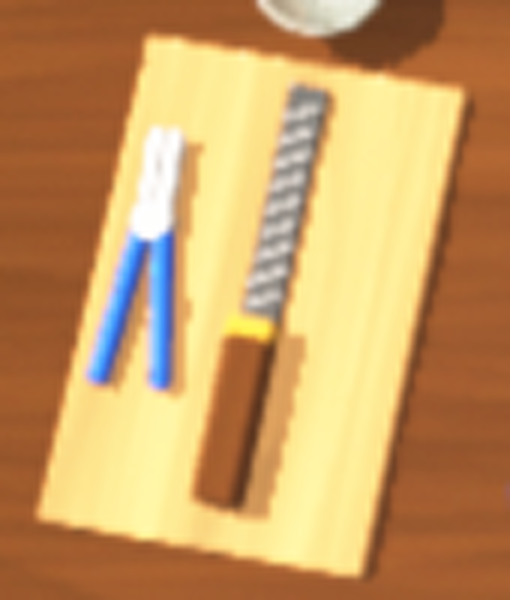

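View pics/t_isoend.png

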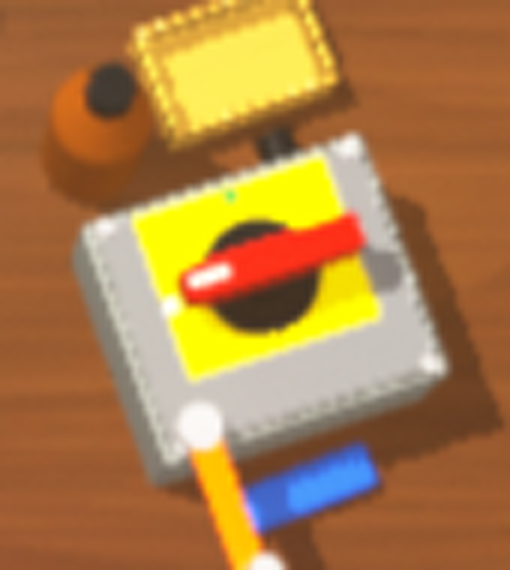

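View pics/end_side.png

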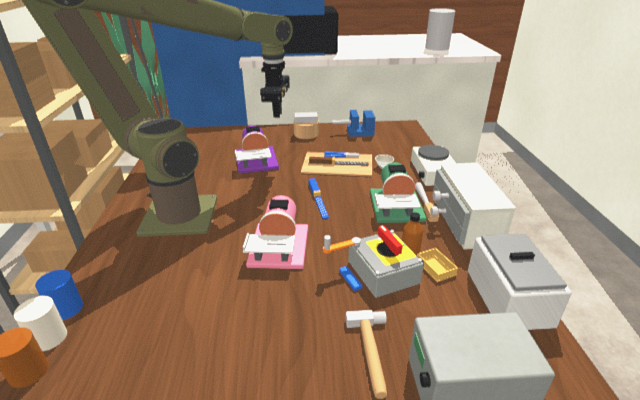

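Run:
```python
from ov import *
c=env.capture('top'); u0,v0,w,h,s=345,110,85,105,6
im=cv2.resize(c["color"][v0:v0+h,u0:u0+w,::-1],None,fx=s,fy=s,interpolation=cv2.INTER_CUBIC)
P=lambda X:tuple(int(v) for v in ((pr(c,X)[0]-[u0,v0]+.5)*s-.5))
cv2.polylines(im,[np.array([P(x) for x in bar(1.571)])],True,(255,0,0),1)
for th,col in [(1.571,(255,0,255)),(1.45,(0,255,0))]:
    cv2.circle(im,P(loc((-33-80*np.sin(th),55-80*np.cos(th),114))),8,col,1)
cv2.imwrite('pics/ov3.png',im)
```

```text
(no output)
```

View pics/ov3.png

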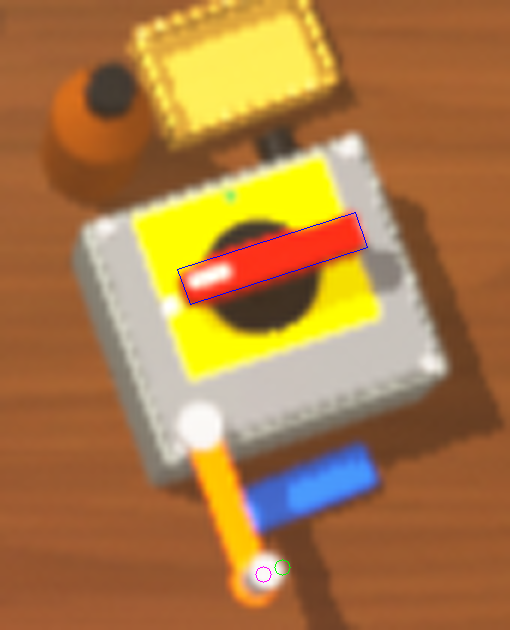

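```bash
python3 -c "
from cell import env
print(env.sign_off(), env.get_state()['time_s'])"
```

```text
the job is handed in; nothing more can be done
the job is handed in; nothing more can be done
```

The sander is locked off, the burr has had its two strokes, and the file is back on its board. I handed the job in at about 35 s of the 72 s allowed.

- **Isolator:** I turned the red handle to its off stop first, then swung the orange hasp out to its stop. In the last top picture both match the fully-off and fully-out positions.
- **Filing:** Each stroke went straight forward across the middle of the lip, about 84 mm long, from about 12 mm to 97 mm behind the tip. The blade is 135 mm. The press was about 2 to 8 N, rising along each stroke. I lifted the file about 24 mm before bringing it back after the first stroke, and well clear after the second.
- **File and surroundings:** The file lies flat and lengthways on the board, about 6 mm off the centre line on the side away from the pliers. I saw nothing else moved in the last pictures. The gripper is empty and clear, and neither it nor the file came near the sanding disc.

- **Handle grip:** My first two tries did not seat. The fingers gripped only the top of the bar, pushing with about 14 N, and then closed on the hub under it. Raising the grip a few mm fixed it, with no disturbance seen.
- **File in the grip:** It may have pitched very slightly (about 0.02 rad) during the strokes. It still settled flat on the board, where I set it down with about 7 N before letting go.

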